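# Load-test a microscope focus return spring and sort it by its loaded length

## Robot

A 6-joint arm with a two-finger parallel gripper is mounted at the origin on the work surface. World frame = base frame: x ahead of the robot, y to its left, z up, the work surface at z = 0. Lengths are in m, angles in rad, forces in N, time in s.
With the tool pointing down it reaches from about 0.225 to 0.875 m from the base axis. Payload 3.4 kg.
Tool frame: the origin (TCP) lies on the centre line of the jaws, within the pads' length; the fingertips stand 17 mm ahead of it and the grasp point (between the pads) lies 2 mm behind it (manip.finger_overhang is the distance from the TCP to the fingertips, in m); y points along the fingers, x is the direction in which the jaws open and shut, and the axes are right-handed (so a half turn about y gives the same grasp; the last joint's range is limited). The gripper opens to 85 mm and grips with 20 to 120 N. Pads are 22 mm wide; open, the fingers measure 114 mm over their backs; the gripper's body (76 mm by 85 mm) begins 54 mm behind the grasp point. The pads swing forward as they close: fully open they stand 13 mm farther back than shut.
Start: joints at [-1.314, 0.276, 1.505, -0, 1.361, -0.121], TCP at [0.212, -0.534, 0.214] pointing down, gripper open.
Joint ranges: [-2.89, 2.89], [-0.75, 2.08], [0.22, 2.7], [-1.18, 4.32], [0.11, 2.71], [-2.7, 2.7]. Speed limits (rad/s): [2.57, 2.57, 3.14, 3.14, 3.14, 3.14].

## Interface

Orientations are given as a unit quaternion [w, x, y, z].
In Python, from rig import manip gives the robot as it stands.
- The arm moves only by the tool arm_command, never from a script. Its argument "commands" is a list of rows, each a list of 3 entries, a list of its own where there are three numbers: the finger opening in cm, from 0 to 8.54, then the shift along the world's x, y, z in cm, then the turn about the world's z in rad. A call has 1 to 12 rows; each row shifts and turns the commanded pose from where the row before left it; what a row does not reach is not made up. A row lasts 1/10 s, in which the tool goes at most 50 mm and 8.59 degrees, less where a joint would pass 70% of its speed; a pose out of reach is approached as far as the arm can. A call with a gripper value outside its range is refused whole. The fingers move at their own pace and stop on an object; "grip_force" is the grip in N (left out, the last holds). Time passes only in rows, so rows that do not move let the fingers close. It gives the time, the measured TCP pose, the force and the opening at its end, in the units of the state.
- manip.get_state(): the state, without advancing time (a new reading comes with each control period).
- manip.get_image(name): name is "scene" or "side" or "wrist"; returns a dict with "pixels" (384x512x3 uint8, red, green, blue), "range_z" (384x512 float32, m along the optical axis (not along the pixel's ray), 0 where there is no reading), "intrinsics" (3x3 intrinsics, pixels), "k1" (the pictures are not rectified: a ray, as slopes to the right and down, at radius r is drawn at 1 + k1 r^2 times it, then the intrinsics apply), "R" (3x3) and "t" (3): a world point X has camera coordinates R X + t. Camera axes: x right, y down, z forward; pixel columns grow to the right and rows downward; lengths in m; the calibration is good to about 2 mm. A picture is of the moment at which its call begins.
- manip.sign_off(): hands the job in, once; it reports no verdict.
The state is a dict: "clock": time; "qpos": joint angles; "qd": joint speeds; "effort": joint torques, N m; "position": TCP position; "ee_rot": TCP orientation; "contact_force": force on the tool from outside, world axes, zero at the start; "moment": the same for the moment, N m; "width": finger opening in m.
Only numpy, scipy, OpenCV 4.12 (cv2) and the standard library are available. Lean on these libraries where they do the work, as an engineer would, in place of code of your own. Each camera call takes 0.05 s, during which the arm holds its last target.

## Task

Test the return spring from the microscope's focus drive: stand it over the stud of the spring tester's plate, pull the lever's grip bar down until the dial reads 20 N (18 to 22), keep it there for a good second (1.5 s or so) and see whether the lever's pointer stands above or below the reference index on the scale, then ease the lever back up to its rest. If the pointer stood above the index the spring is good: stand it upright in the rectangular tray; if below it has gone soft: stand it upright in the round dish (level within 1 mm, either will do). Never take the dial past 26 N, never let the lever fall or fling it, and leave everything else where it is.

Things in the scene. Friction and masses are not known exactly. Their poses are not given: they have to be found in the camera images.
- spring: the spring to test: steel compression spring, 32 mm outside, 27 mm inside diameter, 48 mm long, 30 g, standing on the bench. Origin: centre of its lower end, z along it. Grip it by the top end coil (topmost 5 mm), fingers reaching 5 mm or more below its top; the coils between the end coils give no grip. It shortens along its length under load; stiffness not known, some 1 to 3 N per mm
- spring_top (a point): centre of the spring's upper end
- tester: hand-lever spring tester, grey base 22 mm high, fixed. Origin: on the bench under the stud axis; x from stud to hinge, z up. Base: x -63 to +127 mm, y -128 to +138 mm. Hinge cheeks 102 mm high at x +90; upright scale strip at y -106, top 108 mm above the bench; load dial (80 mm across, face up, 36 mm above the bench) at y +92
- plate_top (a point): centre of the round steel tester plate's upper face (68 mm across), on the stud axis, about 40 mm above the bench (the height setting differs by a few mm from time to time). From its middle rises the stud: 24 mm diameter, 12 mm high, its top 3.5 mm bevelled. The plate sinks 2.5 mm at 20 N
- lever (a joint): yoke lever's angle, rad: 0 = rest, leaning 10 degrees back past upright, where its weight keeps it; grows as the bar comes forward and down; 1.745 = level; stop 1.92. Past 0.17 it falls unless held (0.3 kg). A swivel pad 90 mm from the hinge, 36 mm across, its face 9 mm below the lever's centre line, presses on the spring. Lever arms lie 43 to 51 mm either side of the middle
- hinge (a point): hinge axis of the lever, its middle: 90 mm behind the stud axis (tester's +x), 84 mm above the bench; the axis is parallel to the tester's y
- handle (a point): middle of the lever's grip bar: round steel bar of 14 mm diameter, 86 mm free length between the lever arms, parallel to the tester's y, 180 mm from the hinge. The bar moves twice as far as the pad
- dial (a joint): angle of the load dial's needle, rad: 0.1 rad per newton of load on the plate (20 N = 2.0 rad, at the long heavy tick; ticks every 1 N, longer every 5 N); it turns clockwise seen from above, from pointing to the tester's -x at 0 N
- pointer (a point): tip of the pointer on the right-hand (-y) side of the lever, in front of the scale strip; it rises and falls with the lever half way along, 9 mm above the pad's face
- index_edge (a point): reference index: the edge of a small clamp on the scale strip, at the height to compare the pointer's tip with (heights above the bench)
- good_tray: rectangular grey tray for good springs, 100 x 120 mm outside, walls 3 mm thick and 22 mm high. Origin: centre of its underside; x along the 100 mm side
- good_floor (a point): centre of the rectangular tray's inner floor, 3 mm above the bench
- scrap_dish: round steel dish for soft springs, 110 mm across the rim, 100 mm at the foot, 22 mm high. Origin: centre of its underside
- scrap_floor (a point): centre of the round dish's inner floor, 3 mm above the bench
- objective: bystander: brass microscope objective, 33 mm diameter, 46 mm high, standing. Origin: centre of its underside
- wide_spring: bystander: wider, shorter spring, 46 mm diameter, 30 mm high, standing. Origin: centre of its underside
- eyepiece: bystander: black eyepiece, 34 mm diameter, 46 mm high, standing. Origin: centre of its underside
- cleaner: bystander: small amber bottle, 38 mm diameter, 95 mm high. Origin: centre of its underside
- culture_box: bystander: clear lidded box, 84 x 124 x 44 mm. Origin: centre of its underside
- focus_knob: bystander: black stepped focus knob, 42 mm diameter, 24 mm high, lying flat. Origin: centre of its underside
Not all that is in view belongs to the job. Leave any purple or red look-alike of the spring alone.

How it is judged:
By the outcome, as a careful person would: the job done as asked, in the order asked, and still so for the second after the job is handed in, with the robot touching nothing.
It also fails if it takes over 72 s, if anything falls off the work surface, if the arm or the gripper's body presses on something with over 40 N, if the wrist force passes 120 N, or if a joint passes its speed limit or range.

## Working session

There is one attempt and no reset: what is moved stays moved. The work goes in short steps, Python scripts to look and compute and a tool call to move; the robot and the scene stay as the last step left them, time stands still between calls to the robot, and variables do not carry over. Pictures are saved under pics/ and viewed, and the job is handed in when it is done.

Besides the shell and the picture viewer there is one more tool, called as name(argument=value, ...) on one line, values as JSON. arm_command: Moves the arm, as the interface text tells. Its arguments: {"type":"object","properties":{"commands":{"type":"array"},"grip_force":{"type":"number"}},"required":["commands"]}

```bash
ls; mkdir -p pics
cat > h.py <<'E'
import numpy as np, cv2, pickle
from rig import manip
def grab(name,tag):
    im=manip.get_image(name); pickle.dump(im,open(f'{tag}.pkl','wb'))
    cv2.imwrite(f'pics/{tag}.png',cv2.cvtColor(im['pixels'],cv2.COLOR_RGB2BGR)); return im
def load(tag): return pickle.load(open(f'{tag}.pkl','rb'))
def crop(tag,x0,y0,x1,y1,s,out):
    a=load(tag)['pixels'][y0:y1,x0:x1]
    cv2.imwrite(f'pics/{out}.png',cv2.cvtColor(cv2.resize(a,None,fx=s,fy=s,interpolation=cv2.INTER_CUBIC),cv2.COLOR_RGB2BGR))
def ray(im,u,v):
    K=np.array(im['intrinsics']);k=im['k1']
    xd=(u-K[0,2])/K[0,0];yd=(v-K[1,2])/K[1,1]
    x,y=xd,yd
    for _ in range(30):
        f=1+k*(x*x+y*y);x,y=xd/f,yd/f
    return np.array([x,y,1.])
def pz(im,u,v,z):   # intersect with height z
    R=np.array(im['R']);t=np.array(im['t']);c=-R.T@t;d=R.T@ray(im,u,v)
    return c+d*(z-c[2])/d[2]
def pd(im,u,v):     # by range
    R=np.array(im['R']);t=np.array(im['t'])
    return R.T@(ray(im,u,v)*im['range_z'][int(round(v)),int(round(u))]-t)
def proj(im,X):
    R=np.array(im['R']);t=np.array(im['t']);p=R@np.array(X)+t;x,y=p[:2]/p[2];f=1+im['k1']*(x*x+y*y)
    K=np.array(im['intrinsics']);return np.array([K[0,0]*x*f+K[0,2],K[1,1]*y*f+K[1,2]])
def cloud(im):
    K=np.array(im['intrinsics'])
    v,u=np.mgrid[0:384,0:512].astype(float)
    pts=np.stack([u.ravel(),v.ravel()],1)[:,None]
    un=cv2.undistortPoints(pts,K,np.array([im['k1'],0,0,0.]))[:,0]
    z=im['range_z'].ravel();P=np.c_[un*z[:,None],z]
    W=(P-np.array(im['t']))@np.array(im['R']);W[z==0]=np.nan
    return W.reshape(384,512,3)
E
python3 - <<'E'
from h import *
print(manip.get_state(), [x for x in dir(manip) if x[0]!='_'], manip.finger_overhang)
for n in ['scene','side','wrist']:
    im=grab(n,n+'0'); print(n,im['intrinsics'],im['k1'],-np.array(im['R']).T@im['t'],np.array(im['R'])[2])
E
```

```text
pics
{'clock': 0.0, 'qpos': array([-1.31401658e+00,  2.76581643e-01,  1.50617216e+00,  1.46375251e-05,
        1.36071045e+00, -1.20973728e-01]), 'qd': array([-0.00245567,  0.00049041,  0.00167416,  0.00014093,  0.00067759,
       -0.00026496]), 'effort': array([-4.51241258e-04, -4.16772830e+01, -2.45807844e+01, -1.72934870e-04,
        1.12783894e-02, -8.83982354e-08]), 'position': array([ 0.21194364, -0.53388448,  0.21323182]), 'ee_rot': array([ 0.58542376, -0.58454599,  0.39772598, -0.39673549]), 'contact_force': array([-0.39947787,  0.17726138,  0.34634795]), 'moment': array([-0.02610078, -0.00695317, -0.03130725]), 'width': 0.08527906813341728} ['MotionError', 'finger_overhang', 'get_image', 'get_state', 'sign_off'] 0.017
scene [[380.24649744   0.         250.45064803]
 [  0.         380.24649744 191.33898465]
 [  0.           0.           1.        ]] -0.05595803828303 [ 1.10921505 -0.44692668  0.7496131 ] [-0.59219253  0.52587229 -0.61054593]
side [[385.21559304   0.         252.51613801]
 [  0.         385.21559304 195.01531388]
 [  0.           0.           1.        ]] -0.08403864267018177 [0.16380687 0.68568223 0.73471548] [ 0.44358129 -0.6796784  -0.58418568]
wrist [[300.59129014   0.         253.00808042]
 [  0.         300.59129014 187.78611775]
 [  0.           0.           1.        ]] -0.01655007542282659 [ 0.2806247  -0.50596444  0.37319427] [-0.27177541 -0.10576632 -0.95653103]
```

View images.

View pics/scene0.png

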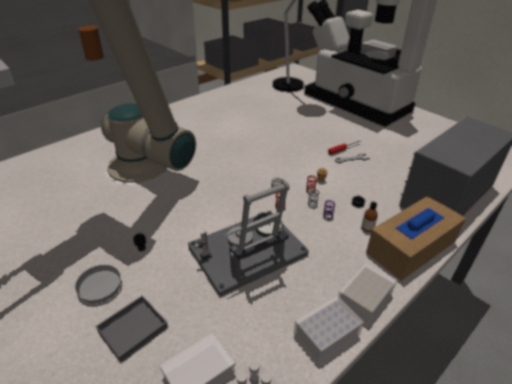

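View pics/side0.png

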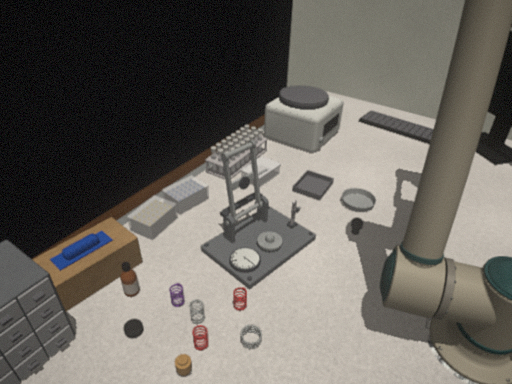

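View pics/wrist0.png

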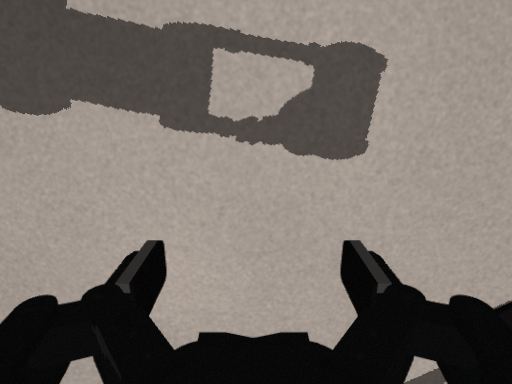

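Run:
```python
from h import *
crop('side0',150,260,290,380,5,'c1'); crop('side0',195,130,325,285,4,'c2'); crop('scene0',170,170,400,300,3,'c3')
for n in ['side0','scene0']:
    W=cloud(load(n)); 
    print(n,np.nanmin(W[...,2]), [np.round(W[v,u],3) for v,u in ([(240,330),(270,340)] if n=='side0' else [(270,360),(250,100)])])
W=cloud(load('side0'))
for nm,u,v in [('dial',244,259),('plate',262,240),('tray',313,186),('dish',357,202),('obj',356,225),('lever top',240,150),('spring',197,305),('purple',177,287),('red',240,292),('scale',294,205)]: print(nm,np.round(W[v,u],3))
```

```text
side0 -0.7751298724347828 [array([ 0.42 , -0.116,  0.001]), array([ 0.35 , -0.027, -0.001])]
scene0 -0.7631656278004496 [array([0.837, 0.141, 0.057]), array([ 0.309, -0.28 ,  0.003])]
dial [0.557 0.114 0.035]
plate [0.557 0.031 0.038]
tray [ 0.583 -0.331  0.002]
dish [ 0.425 -0.331  0.003]
obj [ 0.373 -0.177  0.038]
lever top [ 0.656 -0.005  0.262]
spring [0.562 0.29  0.032]
purple [0.655 0.26  0.001]
red [ 0.521  0.181 -0.002]
scale [ 0.53  -0.086  0.096]
```

View pics/c1.png

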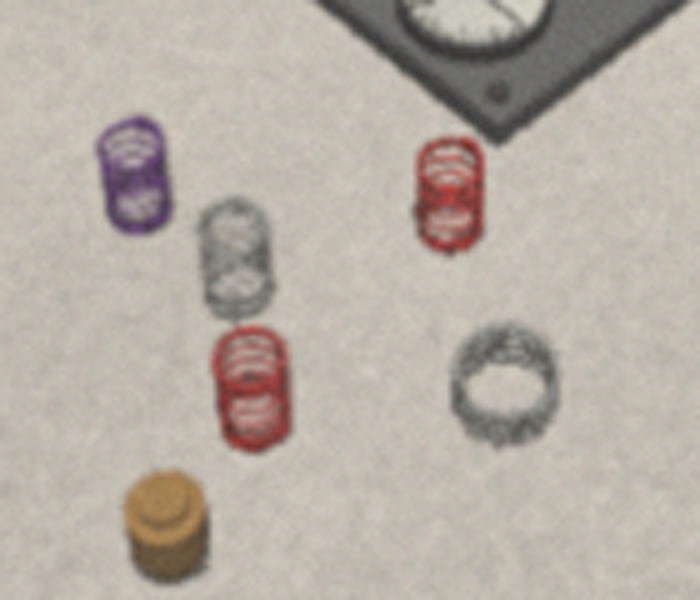

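View pics/c2.png

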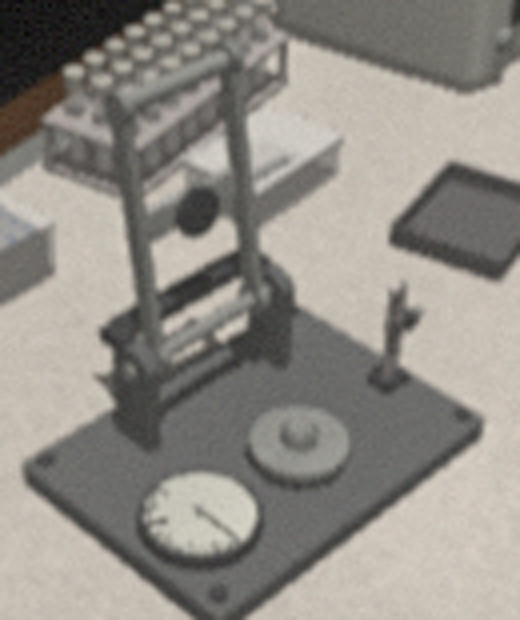

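View pics/c3.png

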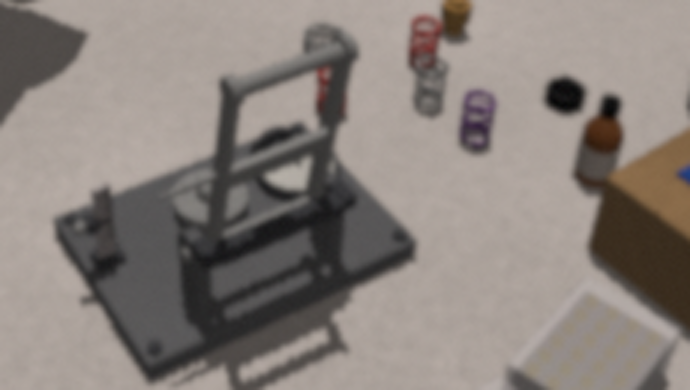

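Run:
```python
from h import *
im=load('side0')
f=lambda x,y,x0,y0,s:( (x+.5)/s-.5+x0,(y+.5)/s-.5+y0)
def P(n,x,y,z,c):
    o=(150,260,5) if c==1 else (195,130,4)
    u,v=f(x,y,*o); print(n,np.round((u,v),1),np.round(pz(im,u,v,z),4))
P('spring top',234,227,.047,1);P('spring bot',240,290,.003,1)
P('purple top',130,144,.047,1);P('purple bot',139,207,.003,1)
P('red1 top',249,357,.047,1);P('red1 bot',256,420,.003,1)
P('red2 top',450,165,.047,1);P('red2 bot',450,224,.003,1)
P('wide top',508,380,.028,1)
P('stud top',298,422,.052,2);P('plate',298,445,.040,2)
P('dial',200,512,.036,2)
for n,x,y in [('cnrA',215,605),('cnrB',25,468),('cnrC',482,420)]: P(n,x,y,.022,2)
P('bar',172,85,.084+.18*np.cos(.1745),2)
P('scale top',398,288,.108,2)
```

```text
spring top [196.4 305. ] [0.5544 0.2997 0.047 ]
spring bot [197.6 317.6] [0.5541 0.3004 0.003 ]
purple top [175.6 288.4] [0.6237 0.2916 0.047 ]
purple bot [177.4 301. ] [0.6233 0.2922 0.003 ]
red1 top [199.4 331. ] [0.506  0.3469 0.047 ]
red1 bot [200.8 343.6] [0.5051 0.3476 0.003 ]
red2 top [239.6 292.6] [0.4975 0.2164 0.047 ]
red2 bot [239.6 304.4] [0.4983 0.2151 0.003 ]
wide top [251.2 335.6] [0.4195 0.2835 0.028 ]
stud top [269.1 235.1] [0.5442 0.0165 0.052 ]
plate [269.1 240.9] [0.5387 0.0241 0.04  ]
dial [244.6 257.6] [0.5583 0.1095 0.036 ]
cnrA [248.4 280.9] [0.5134 0.1575 0.022 ]
cnrB [200.9 246.6] [0.6846 0.1322 0.022 ]
cnrC [315.1 234.6] [ 0.457  -0.0894  0.022 ]
bar [237.6 150.9] [6.594e-01 3.000e-04 2.613e-01]
scale top [294.1 201.6] [ 0.5302 -0.0847  0.108 ]
```

```bash
cat >> h.py <<'E'
from scipy.spatial.transform import Rotation as Ro
def tool(st=None):
    st=st or manip.get_state();w,x,y,z=st['ee_rot'];return Ro.from_quat([x,y,z,w]).as_matrix()
def stat():
    st=manip.get_state();R=tool(st)
    a=np.degrees(np.arctan2(R[1,0],R[0,0]))
    print('t%.2f'%st['clock'],'pos',np.round(st['position'],4),'jaw ang %.1f'%a,'F',np.round(st['contact_force'],1),'w %.4f'%st['width'],'q6 %.2f'%st['qpos'][5])
    return st
E
python3 - <<'E'
from h import *
st=stat();print(tool(st).round(3))
E
```

```text
t0.15 pos [ 0.212  -0.5341  0.2134] jaw ang -68.4 F [-1.8  0.   0.6] w 0.0854 q6 -0.12
[[ 0.369 -0.     0.929]
 [-0.929  0.001  0.369]
 [-0.001 -1.     0.   ]]
```

arm_command(commands=[[8,[1.5,3.8,1],0],[8,[1.5,3.8,1],0],[8,[1.5,3.8,1],0],[8,[1.5,3.8,1],0],[8,[1.5,3.8,1],0],[8,[1.5,3.8,0],0],[6,[1.5,3.8,0],-0.05],[6,[1.5,3.8,0],-0.05],[6,[1.5,3.8,0],-0.05],[6,[1.5,3.8,0],-0.05],[6,[1.5,3.8,0],-0.05],[6,[1.5,3.8,0],-0.05]])

```text
clock: 1.35
position: [0.3922, -0.0768, 0.2641]
ee_rot: [0.519, -0.519, 0.481, -0.481]
contact_force: [0.8, -0.6, 0.6]
width: 0.0601
```

Run:
```python
from h import *
stat()
```

```text
t1.35 pos [ 0.3922 -0.0768  0.2641] jaw ang -85.7 F [ 0.8 -0.6  0.6] w 0.0601 q6 1.13
```

Run:
```python
from h import *
grab('wrist','w1');stat();crop('w1',0,0,512,384,1.5,'w1b')
```

```text
t1.40 pos [ 0.394  -0.0706  0.2641] jaw ang -85.5 F [ 2.2  4.  -0.2] w 0.0601 q6 1.13
```

View pics/w1b.png

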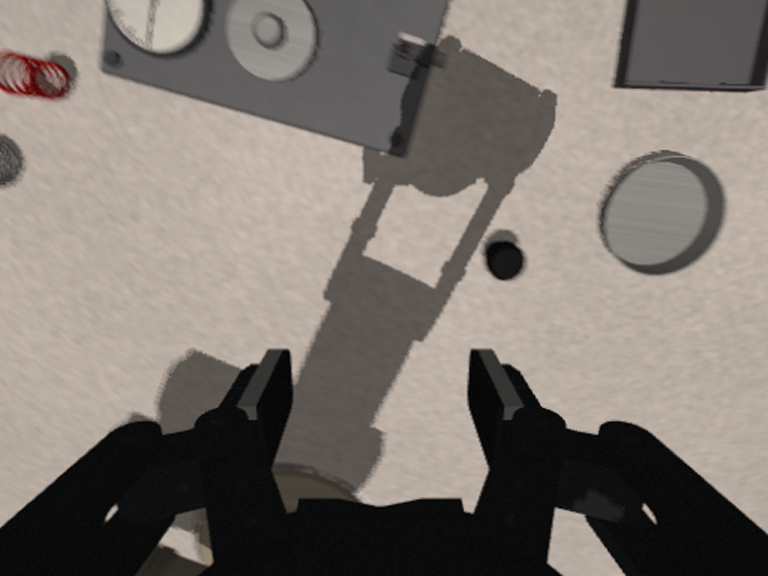

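arm_command(commands=[[6,[1.6,3.8,0],0],[6,[1.6,3.8,0],0],[6,[1.6,3.8,0],0],[6,[1.6,3.8,0],0],[6,[1.6,3.8,0],0],[6,[1.6,3.8,0],0],[6,[1.6,3.8,0],0],[4.6,[1.6,3.8,0],0],[4.6,[1.6,3.8,-2],0],[4.6,[1.4,3.0,-3],0],[4.6,[0,0,0],0]])

```text
clock: 2.5
position: [0.549, 0.296, 0.2084]
ee_rot: [-0.518, 0.522, -0.481, 0.478]
contact_force: [-0.5, -0.2, -1.0]
width: 0.0462
```

Run:
```python
from h import *
stat();im=grab('wrist','w2');stat();crop('w2',0,0,512,384,1.5,'w2b')
print(proj(im,[.554,.300,.047]))
```

```text
t2.50 pos [0.549  0.296  0.2084] jaw ang -85.3 F [-0.5 -0.2 -1. ] w 0.0462 q6 1.87
t2.55 pos [0.549  0.2942 0.2106] jaw ang -85.4 F [-0.2 -1.8  0.9] w 0.0461 q6 1.87
[250.49289831 160.80747575]
```

View pics/w2b.png

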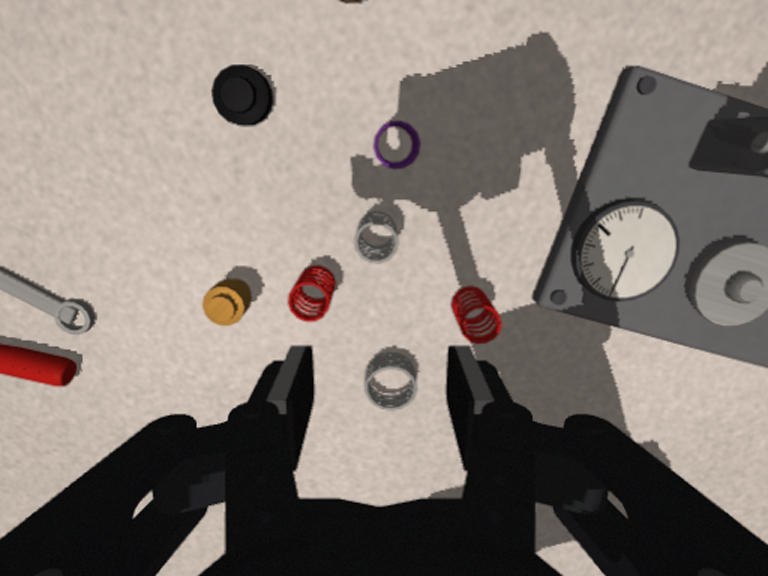

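Run:
```python
from h import *
crop('w2',190,70,350,240,4,'w2c');crop('w2',340,30,512,250,3.5,'w2d');crop('w1',0,0,320,120,2.5,'w1c')
```

```text
(no output)
```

View pics/w2c.png

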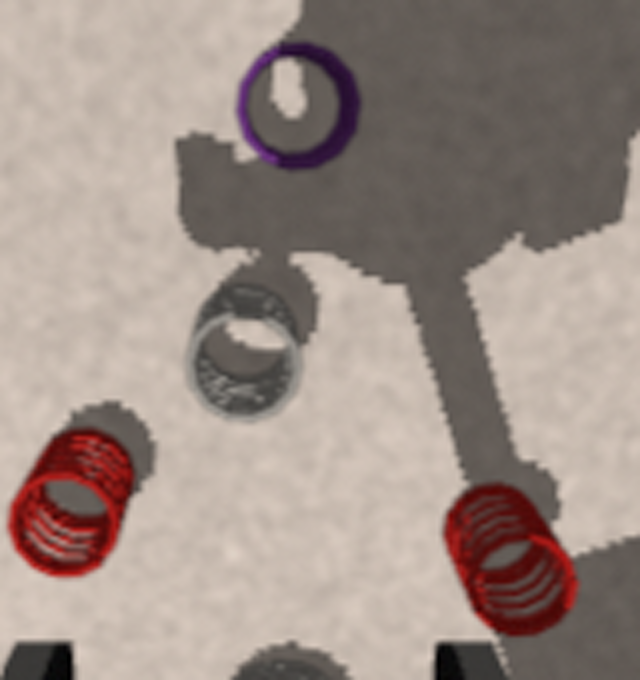

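View pics/w2d.png

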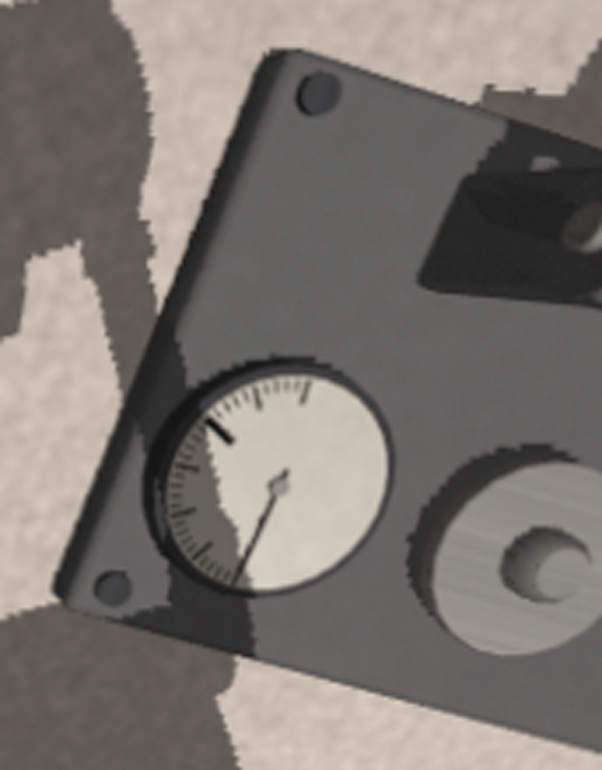

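View pics/w1c.png

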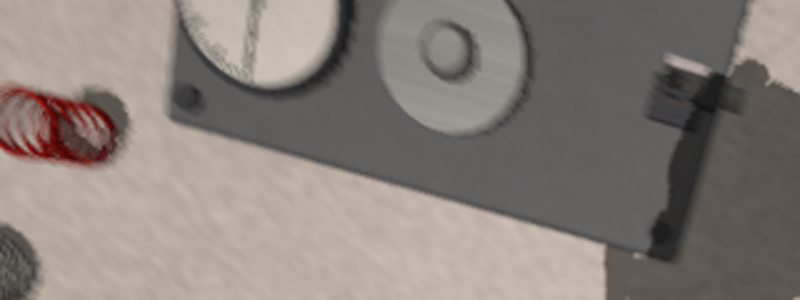

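Run:
```python
from h import *
im=load('w2')
f=lambda x,y,x0,y0,s:( (x+.5)/s-.5+x0,(y+.5)/s-.5+y0)
c=lambda n,x,y,z:print(n,pz(im,*f(x,y,190,70,4),z).round(4))
d=lambda n,x,y,z:print(n,pz(im,*f(x,y,340,30,3.5),z).round(4))
c('spring',245,364,.047);c('purple',299,105,.047);c('red1',65,524,.047);c('red2',522,585,.047)
d('dial',272,481,.036);d('screwA',112,588,.022);d('screwB',318,94,.022)
d('plate',530,557,.04);d('stud',566,572,.052)
im=load('w1');g=lambda n,x,y,z:print(n,pz(im,*f(x,y,0,0,2.5),z).round(4))
g('stud',449,48,.052);g('plate',452,57,.04)
```

```text
spring [0.5542 0.2996 0.047 ]
purple [0.6226 0.2911 0.047 ]
red1 [0.5041 0.3469 0.047 ]
red2 [0.4959 0.2149 0.047 ]
dial [0.5597 0.11   0.036 ]
screwA [0.5147 0.1487 0.022 ]
screwB [0.6775 0.1168 0.022 ]
plate [0.5421 0.02   0.04  ]
stud [0.5411 0.017  0.052 ]
stud [0.5421 0.0174 0.052 ]
plate [0.541  0.0188 0.04  ]
```

arm_command(commands=[[4.6,[0.5,0.55,-2],0],[4.6,[0,0,-3],0],[4.6,[0,0,-3],0],[4.6,[0,0,-3],0],[4.6,[0,0,-2],0],[4.6,[0,0,-1],0],[4.6,[0,0,0],0],[4.6,[0,0,0],0]], grip_force=25)

```text
clock: 3.35
position: [0.5561, 0.2988, 0.0756]
ee_rot: [0.52, -0.518, 0.48, -0.481]
contact_force: [-0.9, -0.4, 0.0]
width: 0.0459
```

Run:
```python
from h import *
stat();grab('wrist','w3')
```

```text
t3.35 pos [0.5561 0.2988 0.0756] jaw ang -85.6 F [-0.9 -0.4  0. ] w 0.0459 q6 1.88
```

View pics/w3.png

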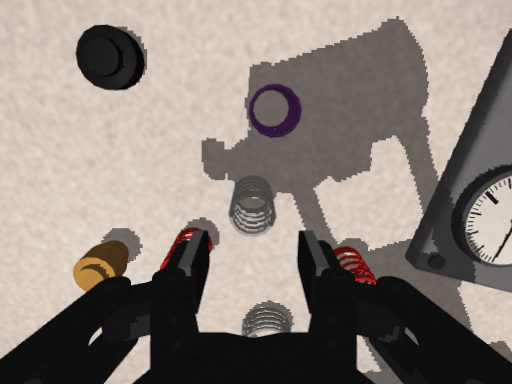

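arm_command(commands=[[4.6,[0,0,-1.5],0],[4.6,[0,0,-1],0],[4.6,[0,0,0],0],[3.0,[0,0,0],0],[2.8,[0,0,0],0],[2.8,[0,0,0],0],[2.8,[0,0,0],0],[2.8,[0,0,0],0]], grip_force=25)

```text
clock: 4.2
position: [0.5552, 0.2991, 0.0494]
ee_rot: [0.519, -0.519, 0.48, -0.48]
contact_force: [-0.6, -1.2, -0.4]
width: 0.0281
```

Run:
```python
from h import *
stat();grab('wrist','w4');stat()
```

```text
t4.20 pos [0.5552 0.2991 0.0494] jaw ang -85.5 F [-0.6 -1.2 -0.4] w 0.0281 q6 1.88
t4.25 pos [0.5552 0.2991 0.0493] jaw ang -85.5 F [ 0.5 -0.1  0.2] w 0.0278 q6 1.88
```

View pics/w4.png

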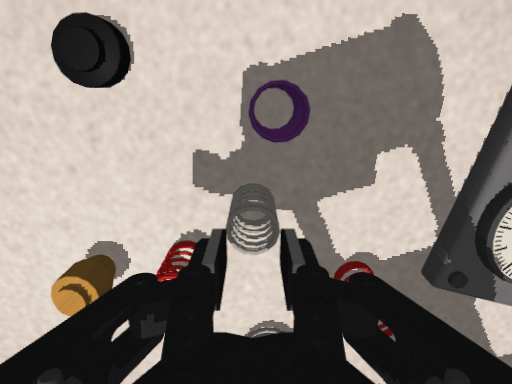

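Run:
```python
from h import *
im=load('w4')
for p in [[.5542,.2996,.047],[.5542,.2996,.0],[.5552,.2991,.0493],[.5552,.2991,.0323]]: print(p,proj(im,p))
crop('w4',140,150,360,384,3,'w4b')
print(-np.array(im['R']).T@im['t'])
im=load('w3');print(-np.array(im['R']).T@im['t'],manip.get_state()['position'])
```

```text
[0.5542, 0.2996, 0.047] [253.57178995 229.01190144]
[0.5542, 0.2996, 0.0] [253.46831922 202.12143774]
[0.5552, 0.2991, 0.0493] [254.56932448 229.17275236]
[0.5552, 0.2991, 0.0323] [254.4409269  217.84629712]
[0.62878702 0.30563805 0.20925905]
[0.62933641 0.30526548 0.23557753] [0.55518419 0.29905536 0.04931745]
```

View pics/w4b.png

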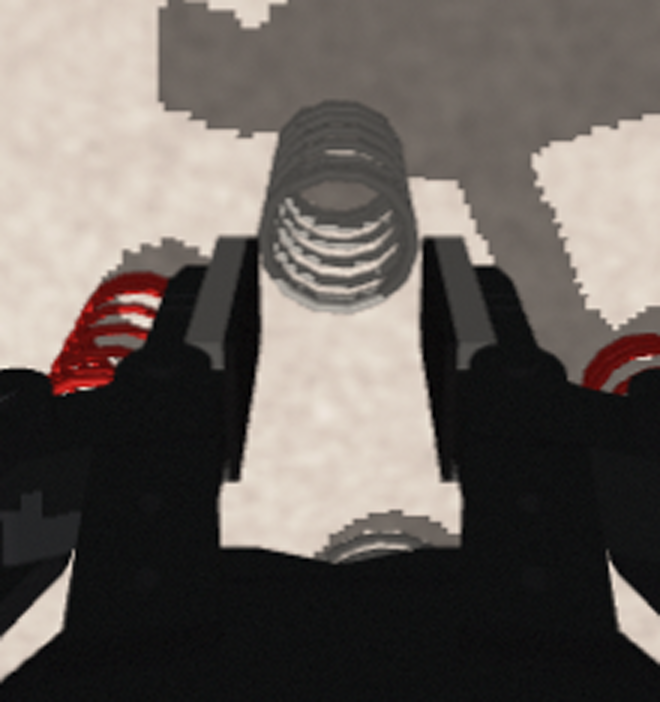

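Run:
```python
from h import *
im=load('w4')
for z in [.03,.04,.05,.06,.07]: print(z,proj(im,[.5662,.299+.016,z]),proj(im,[.5662,.299-.016,z]))
Wc=cloud(im)
for v,u in [(232,217),(240,212),(232,290),(250,295),(234,252),(214,252)]: print(v,u,Wc[v,u].round(4))
```

```text
0.03 [230.63916667 198.50478505] [281.1476967  202.17327124]
0.04 [229.44778578 203.94406612] [282.6338676  207.78471549]
0.05 [228.12302055 209.99353775] [284.28564506 214.02278599]
0.06 [226.64120959 216.76167571] [286.13225225 220.99831106]
0.07 [224.97276266 224.38419989] [288.21019159 228.84979419]
232 217 [0.5642 0.3183 0.0751]
240 212 [0.5644 0.3196 0.0843]
232 290 [0.567  0.2828 0.0753]
250 295 [0.5671 0.2828 0.0934]
234 252 [0.5287 0.2987 0.0007]
214 252 [ 5.446e-01  3.000e-01 -3.000e-04]
```

Run:
```python
from h import *
im=grab('side','s4');crop('s4',130,180,290,340,4.5,'s4b')
for p in [[.5552,.2991,.0493],[.5552,.2991,.0323],[.5552,.2991,.075]]: print(p,(proj(im,p)-[130,180])*4.5)
stat()
```

```text
[0.5552, 0.2991, 0.0493] [297.95878747 557.92846122]
[0.5552, 0.2991, 0.0323] [300.28153491 579.8562565 ]
[0.5552, 0.2991, 0.075] [294.35014745 523.69255591]
t4.30 pos [0.5551 0.299  0.0492] jaw ang -85.5 F [-0.7  0.6 -0.6] w 0.0283 q6 1.88
```

View pics/s4b.png

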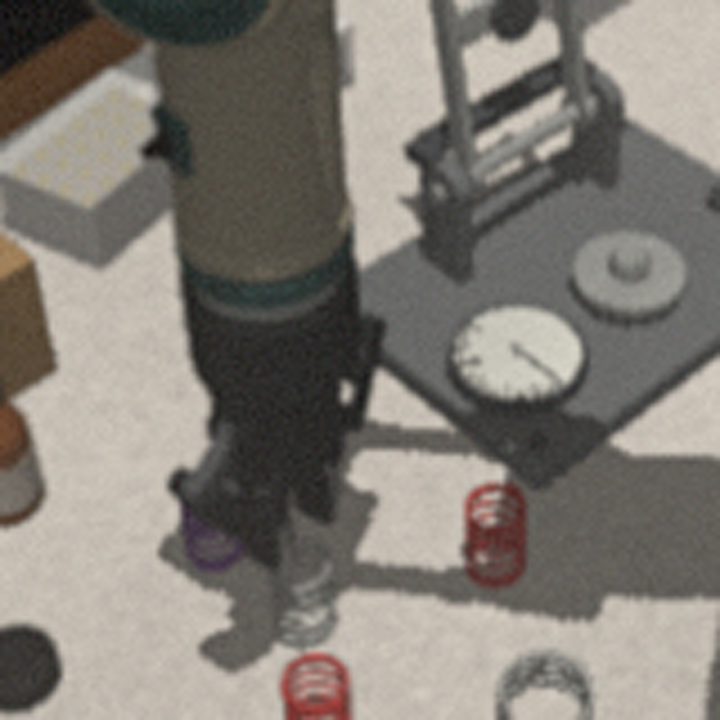

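arm_command(commands=[[4.6,[0,0,0],0],[4.6,[0,0,0],0],[4.6,[0,0,0],0],[4.6,[0,0,-1],0],[4.6,[0,0,-1],0],[4.6,[0,0,0],0],[4.6,[0,0,0],0]])

```text
clock: 5.0
position: [0.5546, 0.2988, 0.0283]
ee_rot: [-0.519, 0.52, -0.48, 0.48]
contact_force: [0.2, 0.2, 0.7]
width: 0.0458
```

Run:
```python
from h import *
im=grab('side','s5');crop('s5',160,240,260,340,7,'s5b');im=grab('wrist','w5');crop('w5',140,150,360,384,3,'w5b')
stat()
Wc=cloud(im)
m=np.zeros((384,512),bool); 
for v in range(215,300,8):
  print(v,[tuple(Wc[v,u].round(3)) for u in (190,205,215,295,305)])
```

```text
t5.10 pos [0.5552 0.2991 0.0291] jaw ang -85.5 F [ 0.2 -0.1 -0.6] w 0.0457 q6 1.88
215 [(np.float64(0.548), np.float64(0.342), np.float64(-0.001)), (np.float64(0.55), np.float64(0.332), np.float64(0.0)), (np.float64(0.55), np.float64(0.325), np.float64(0.0)), (np.float64(0.554), np.float64(0.271), np.float64(-0.001)), (np.float64(0.555), np.float64(0.265), np.float64(0.001))]
223 [(np.float64(0.543), np.float64(0.342), np.float64(0.0)), (np.float64(0.544), np.float64(0.332), np.float64(0.001)), (np.float64(0.544), np.float64(0.325), np.float64(-0.001)), (np.float64(0.548), np.float64(0.271), np.float64(0.0)), (np.float64(0.549), np.float64(0.264), np.float64(0.0))]
231 [(np.float64(0.537), np.float64(0.342), np.float64(0.0)), (np.float64(0.564), np.float64(0.324), np.float64(0.055)), (np.float64(0.538), np.float64(0.325), np.float64(-0.0)), (np.float64(0.543), np.float64(0.27), np.float64(0.0)), (np.float64(0.568), np.float64(0.275), np.float64(0.054))]
239 [(np.float64(0.564), np.float64(0.33), np.float64(0.063)), (np.float64(0.562), np.float64(0.323), np.float64(0.059)), (np.float6
[... 1539 characters left out ...]
.float64(0.505), np.float64(0.266), np.float64(0.0)), (np.float64(0.554), np.float64(0.277), np.float64(0.075))]
287 [(np.float64(0.556), np.float64(0.325), np.float64(0.088)), (np.float64(0.493), np.float64(0.33), np.float64(0.0)), (np.float64(0.493), np.float64(0.323), np.float64(-0.0)), (np.float64(0.498), np.float64(0.265), np.float64(0.0)), (np.float64(0.551), np.float64(0.277), np.float64(0.076))]
295 [(np.float64(0.569), np.float64(0.32), np.float64(0.11)), (np.float64(0.486), np.float64(0.33), np.float64(-0.0)), (np.float64(0.487), np.float64(0.323), np.float64(0.0)), (np.float64(0.491), np.float64(0.264), np.float64(0.001)), (np.float64(0.547), np.float64(0.277), np.float64(0.077))]
```

View pics/s5b.png

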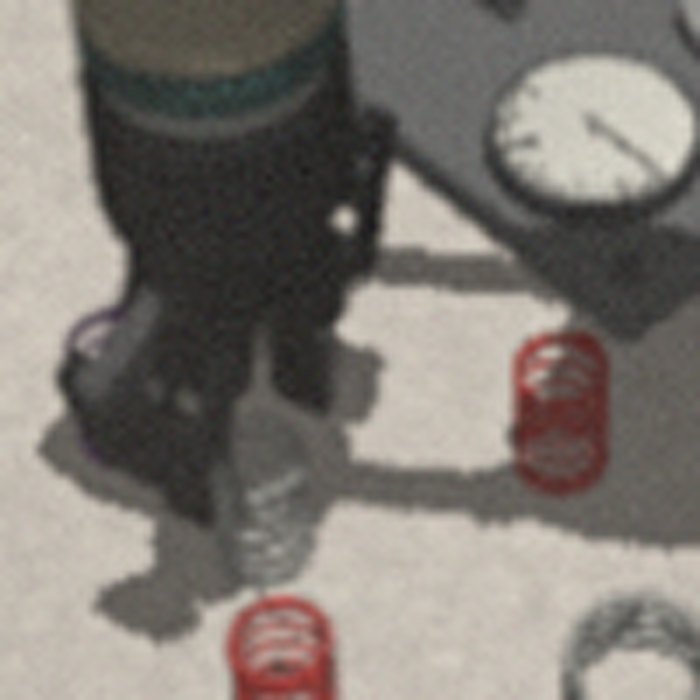

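View pics/w5b.png

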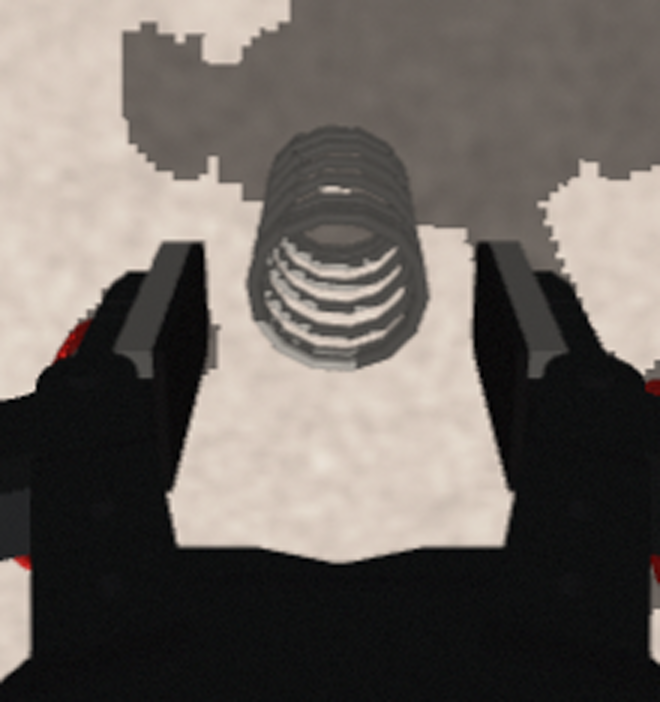

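arm_command(commands=[[4.6,[0,0,-0.8],0],[4.6,[0,0,-0.8],0],[4.6,[0,0,0],0],[4.6,[0,0,0],0]])

```text
clock: 5.5
position: [0.5548, 0.2989, 0.0126]
ee_rot: [-0.519, 0.519, -0.48, 0.48]
contact_force: [-0.0, 0.4, -0.6]
width: 0.0458
```

Run:
```python
from h import *
im=grab('wrist','w6');crop('w6',140,150,360,384,3,'w6b')
stat()
Wc=cloud(im)
for u in (198,203,208,300,305,310): print(u,[tuple(Wc[v,u].round(3)) for v in range(224,242,3)])
```

```text
t5.55 pos [0.5551 0.299  0.013 ] jaw ang -85.5 F [-0.1  0.4  0.1] w 0.0462 q6 1.88
198 [(np.float64(0.549), np.float64(0.334), np.float64(-0.001)), (np.float64(0.548), np.float64(0.334), np.float64(0.0)), (np.float64(0.563), np.float64(0.328), np.float64(0.036)), (np.float64(0.563), np.float64(0.327), np.float64(0.04)), (np.float64(0.563), np.float64(0.327), np.float64(0.043)), (np.float64(0.563), np.float64(0.326), np.float64(0.046))]
203 [(np.float64(0.55), np.float64(0.331), np.float64(0.0)), (np.float64(0.548), np.float64(0.331), np.float64(0.001)), (np.float64(0.563), np.float64(0.325), np.float64(0.036)), (np.float64(0.563), np.float64(0.325), np.float64(0.039)), (np.float64(0.563), np.float64(0.324), np.float64(0.042)), (np.float64(0.563), np.float64(0.324), np.float64(0.046))]
208 [(np.float64(0.55), np.float64(0.328), np.float64(-0.001)), (np.float64(0.548), np.float64(0.328), np.float64(-0.0)), (np.float64(0.546), np.float64(0.327), np.float64(0.0)), (np.float64(0.561), np.float64(0.323), np.float64(0.034)), (np.float64(0.559), np.float64(0.323), np.float64(0.033)), (np.flo
[... 414 characters left out ...]
at64(0.555), np.float64(0.267), np.float64(-0.001)), (np.float64(0.553), np.float64(0.267), np.float64(-0.0)), (np.float64(0.567), np.float64(0.275), np.float64(0.036)), (np.float64(0.567), np.float64(0.276), np.float64(0.04)), (np.float64(0.568), np.float64(0.276), np.float64(0.044)), (np.float64(0.568), np.float64(0.277), np.float64(0.047))]
310 [(np.float64(0.555), np.float64(0.264), np.float64(0.0)), (np.float64(0.553), np.float64(0.264), np.float64(0.0)), (np.float64(0.567), np.float64(0.272), np.float64(0.036)), (np.float64(0.567), np.float64(0.273), np.float64(0.039)), (np.float64(0.567), np.float64(0.274), np.float64(0.043)), (np.float64(0.567), np.float64(0.274), np.float64(0.046))]
```

View pics/w6b.png

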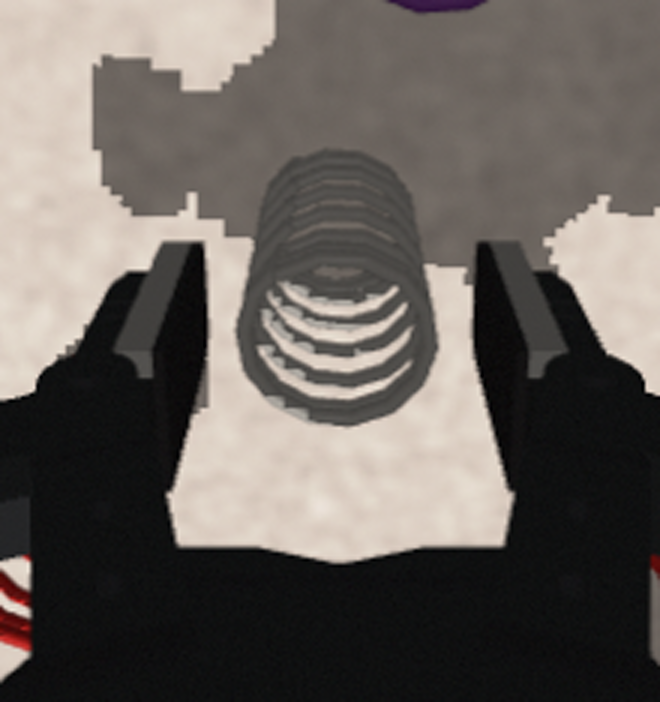

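arm_command(commands=[[2.8,[0,0,0],0],[2.8,[0,0,0],0],[2.8,[0,0,0],0],[2.8,[0,0,0],0],[2.8,[0,0,0],0],[2.8,[0,0,0],0]], grip_force=25)

```text
clock: 6.15
position: [0.5552, 0.2991, 0.0133]
ee_rot: [0.519, -0.519, 0.48, -0.48]
contact_force: [-0.0, 0.8, 1.3]
width: 0.0305
```

arm_command(commands=[[2.8,[0,0,1],0],[2.8,[0,0,2],0],[2.8,[0,0,4],0],[2.8,[0,0,4],0],[2.8,[0,0,3],0],[2.8,[0,0,0],0]])

```text
clock: 6.75
position: [0.5582, 0.3003, 0.1592]
ee_rot: [0.523, -0.516, 0.478, -0.482]
contact_force: [0.3, 0.7, -0.1]
width: 0.0302
```

Run:
```python
from h import *
im=grab('wrist','w7');crop('w7',140,150,360,384,3,'w7b')
stat()
im=grab('side','s7');crop('s7',130,180,290,340,4.5,'s7b')
```

```text
t6.80 pos [0.5566 0.2996 0.1564] jaw ang -85.5 F [-0.3  0.4 -0.7] w 0.0302 q6 1.88
```

View pics/w7b.png

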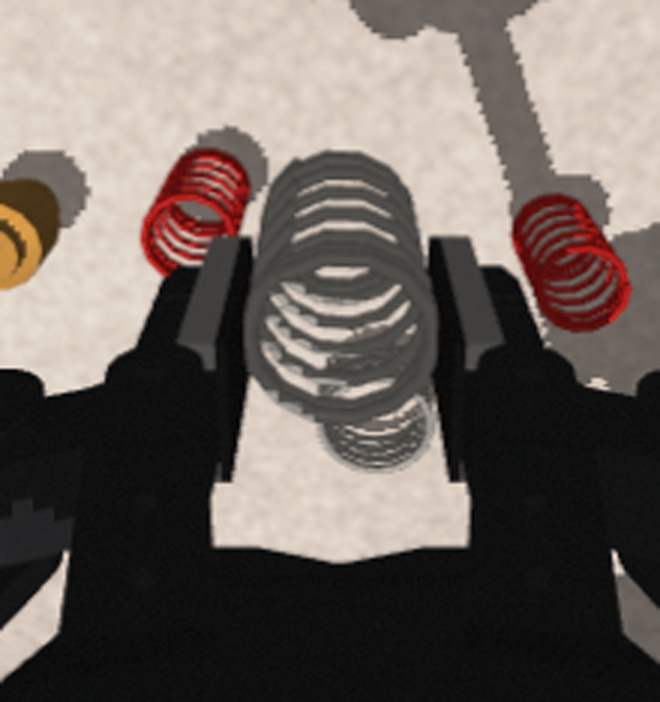

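View pics/s7b.png

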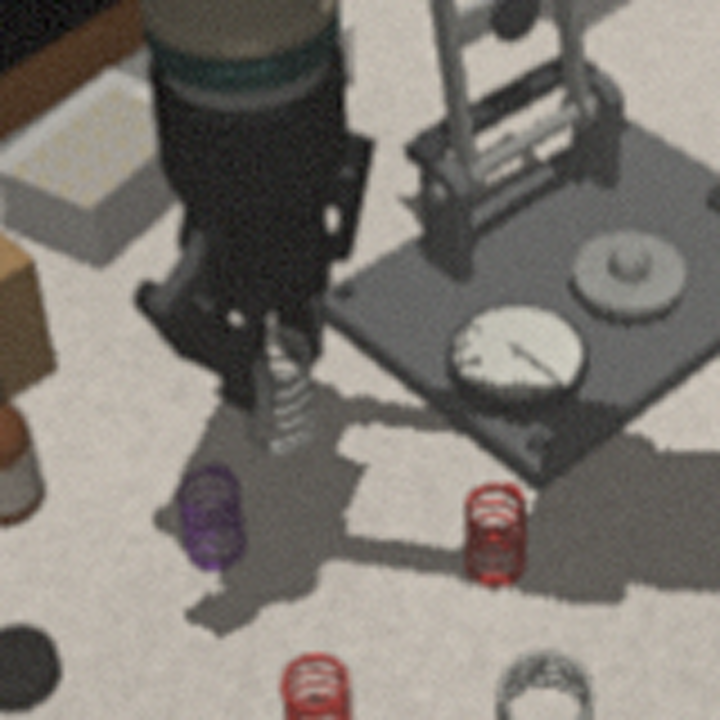

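arm_command(commands=[[2.8,[0,-1,0],0.144],[2.8,[-0.1,-2,0],0.144],[2.8,[-0.2,-3.5,0],0.144],[2.8,[-0.2,-3.5,0],0.144],[2.8,[-0.2,-3.5,0],0.144],[2.8,[-0.2,-3.5,0],0.144],[2.8,[-0.2,-3.5,0],0.144],[2.8,[-0.2,-3.5,0],0.144],[2.8,[-0.2,-2,-1],0.144],[2.8,[0,-1.9,-1],0],[2.8,[0,0,0],0],[2.8,[0,0,0],0]])

```text
clock: 8.05
position: [0.5391, 0.0202, 0.1319]
ee_rot: [0.704, -0.703, 0.071, -0.069]
contact_force: [0.4, -0.1, 0.0]
width: 0.0301
```

Run:
```python
from h import *
st=stat();im=grab('wrist','w8');crop('w8',60,60,460,360,2,'w8b')
stat()
im=grab('side','s8');crop('s8',195,130,325,285,4,'s8b')
```

```text
t8.05 pos [0.5391 0.0202 0.1319] jaw ang -11.4 F [ 0.4 -0.1  0. ] w 0.0301 q6 0.11
t8.10 pos [0.5396 0.0206 0.1325] jaw ang -11.3 F [ 0.   0.8 -0.2] w 0.0302 q6 0.11
```

View pics/w8b.png

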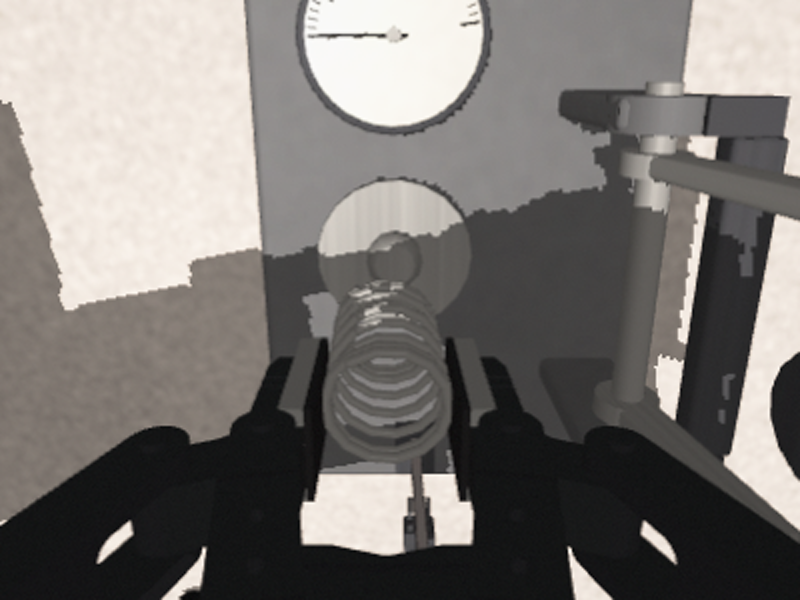

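View pics/s8b.png

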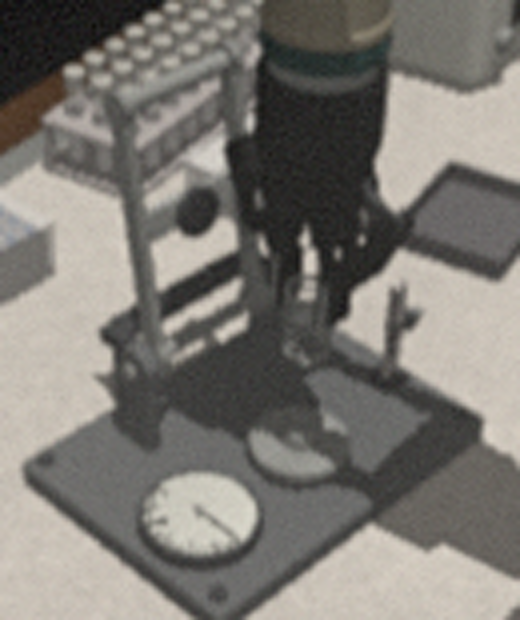

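Run:
```python
from h import *
im=load('w8');W=cloud(im)
x,y,z=W[...,0],W[...,1],W[...,2]
near=(np.hypot(x-.5418,y-.0185)<.045)
h,e=np.histogram(z[near],bins=np.arange(.015,.07,.001));print([(round(e[i],3),h[i]) for i in range(len(h)) if h[i]>20])
f=lambda X,Y:((X+.5)/2-.5+60,(Y+.5)/2-.5+60)
for n,X,Y,zz in [('dialhub',394,35,.037),('plate L',318,252,.04),('plate R',471,252,.04),('plate T',394,178,.04),('studL',368,262,.0485),('studR',421,262,.0485)]: print(n,pz(im,*f(X,Y),zz).round(4))
st=manip.get_state();print(proj(im,[.5418,.0185,.052])*2-119.5, proj(im,[.5418,.0185,.04])*2-119.5)
# spring ends
for n,X,Y,zz in [('top',389,400,.1325-.013+.047)]: print(n,pz(im,*f(X,Y),zz).round(4))
crop('w8',200,140,290,300,5,'w8c')
```

```text
[(np.float64(0.02), np.int64(171)), (np.float64(0.021), np.int64(1124)), (np.float64(0.022), np.int64(1059)), (np.float64(0.023), np.int64(136)), (np.float64(0.037), np.int64(207)), (np.float64(0.038), np.int64(1365)), (np.float64(0.039), np.int64(1320)), (np.float64(0.04), np.int64(173)), (np.float64(0.047), np.int64(52)), (np.float64(0.048), np.int64(67)), (np.float64(0.049), np.int64(73)), (np.float64(0.05), np.int64(168)), (np.float64(0.051), np.int64(135))]
dialhub [0.5587 0.1077 0.037 ]
plate L [0.5087 0.0265 0.04  ]
plate R [0.5742 0.0133 0.04  ]
plate T [0.5476 0.0518 0.04  ]
studL [0.53   0.0202 0.0485]
studR [0.552  0.0158 0.0485]
[396.22921487 263.08272812] [395.8835752  254.77772708]
top [0.5392 0.0217 0.1665]
```

View pics/w8c.png

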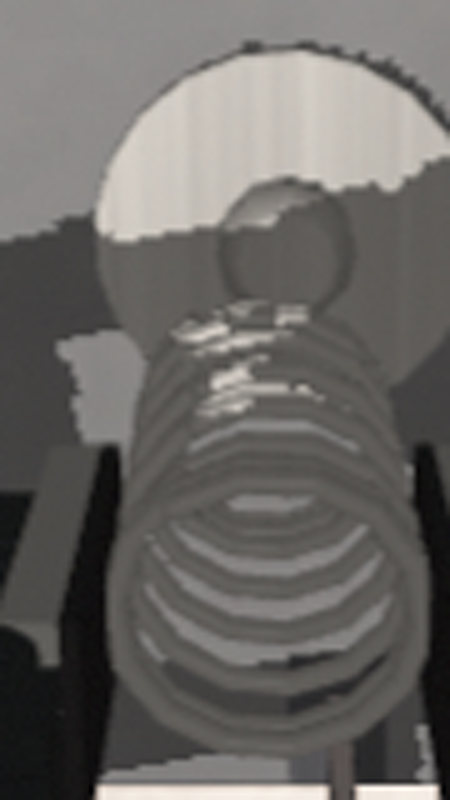

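Run:
```python
from h import *
from scipy.optimize import least_squares
im=load('w8');W=cloud(im).reshape(-1,3)
x,y,z=W.T
def bound(P,c0,r,step=8):
    a=np.degrees(np.arctan2(P[:,1]-c0[1],P[:,0]-c0[0]));d=np.hypot(*(P[:,:2]-c0).T);o=[]
    for k in range(-180,180,step):
        m=(a>=k)&(a<k+step)
        if m.sum()>3 and abs(d[m].max()-r)<.004:
            o.append(P[m][d[m].argmax(),:2])
    return np.array(o)
P=W[(np.hypot(x-.5418,y-.0185)<.042)&(z>.0365)&(z<.0405)]
b=bound(P,np.array([.5418,.0185]),.034)
s=least_squares(lambda p:np.hypot(b[:,0]-p[0],b[:,1]-p[1])-.034,[.54,.02],loss='soft_l1',f_scale=.0005);print('plate',s.x.round(4),len(b))
S=W[(np.hypot(x-.5418,y-.0185)<.02)&(z>.049)&(z<.0525)]
print('stud top rng',S[:,:2].min(0),S[:,:2].max(0),((S[:,:2].min(0)+S[:,:2].max(0))/2).round(4),len(S))
Q=W[(np.hypot(x-.5395,y-.0205)<.0185)&(z>.10)&(z<.175)]
print('spring z',Q[:,2].min(),Q[:,2].max())
for lo,hi in [(.160,.17),(.14,.15),(.12,.135)]:
    q=Q[(Q[:,2]>lo)&(Q[:,2]<hi)]
    s=least_squares(lambda p:np.hypot(q[:,0]-p[0],q[:,1]-p[1])-.0150,[.5395,.0205],loss='soft_l1',f_scale=.0007);print(lo,s.x.round(4),len(q),np.abs(s.fun).mean())
```

```text
plate [0.5409 0.0177] 38
stud top rng [0.53068067 0.00821392] [0.55194172 0.02779315] [0.5413 0.018 ] 388
spring z 0.1189480399409601 0.17498420360327532
0.16 [0.5386 0.0212] 1592 0.0008800375505369314
0.14 [0.5383 0.021 ] 631 0.0007712141108568361
0.12 [0.5383 0.0211] 779 0.0006778988907057639
```

arm_command(commands=[[2.8,[0.25,-0.32,-1],0],[2.8,[0,0,-2],0],[2.8,[0,0,-2],0],[2.8,[0,0,-1],0],[2.8,[0,0,0],0],[2.8,[0,0,0],0]])

```text
clock: 8.75
position: [0.543, 0.017, 0.0733]
ee_rot: [-0.704, 0.704, -0.069, 0.07]
contact_force: [-0.4, -0.2, 0.3]
width: 0.0301
```

Run:
```python
from h import *
from scipy.optimize import least_squares
st=stat();im=grab('wrist','w9');crop('w9',190,120,300,300,4.4,'w9c')
im=grab('side','s9');crop('s9',235,180,325,260,7,'s9b')
im=load('w9');W=cloud(im).reshape(-1,3);x,y,z=W.T
b0=st['position'][2]-.013
Q=W[(np.hypot(x-.541,y-.0178)<.0185)&(z>b0)&(z<b0+.06)]
for lo,hi in [(.04,.05),(.02,.03),(0.002,.015)]:
    q=Q[(Q[:,2]>lo+b0)&(Q[:,2]<hi+b0)]
    s=least_squares(lambda p:np.hypot(q[:,0]-p[0],q[:,1]-p[1])-.0150,[.5395,.0205],loss='soft_l1',f_scale=.0007);print(lo,s.x.round(4),len(q))
P=W[(np.hypot(x-.541,y-.0178)<.042)&(z>.0365)&(z<.0405)]
a=np.degrees(np.arctan2(P[:,1]-.0178,P[:,0]-.541));d=np.hypot(P[:,0]-.541,P[:,1]-.0178)
b=np.array([P[(a>=k)&(a<k+8)][d[(a>=k)&(a<k+8)].argmax(),:2] for k in range(-180,180,8) if ((a>=k)&(a<k+8)).sum()>3])
r=np.hypot(*(b-[.541,.0178]).T);b=b[abs(r-.034)<.003]
s=least_squares(lambda p:np.hypot(b[:,0]-p[0],b[:,1]-p[1])-.034,[.54,.02],loss='soft_l1',f_scale=.0005);print('plate',s.x.round(4),len(b))
```

```text
t8.75 pos [0.543  0.017  0.0733] jaw ang -11.3 F [-0.4 -0.2  0.3] w 0.0301 q6 0.10
0.04 [0.5423 0.0182] 1547
0.02 [0.5423 0.018 ] 592
0.002 [0.5422 0.0179] 721
plate [0.541  0.0179] 39
```

View pics/w9c.png

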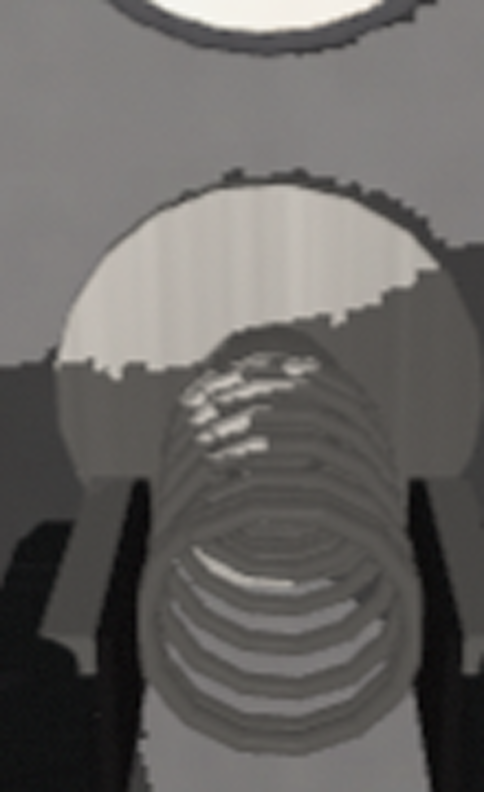

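View pics/s9b.png

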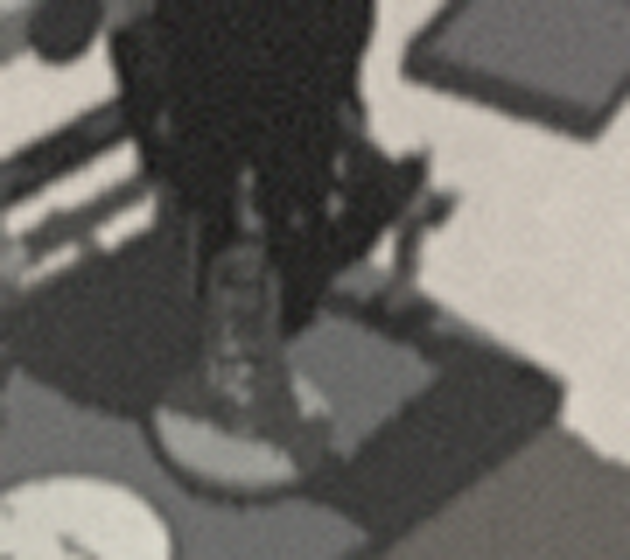

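arm_command(commands=[[2.8,[-0.12,0,-0.5],0],[2.8,[0,0,-0.4],0],[2.8,[0,0,-0.4],0],[2.8,[0,0,0],0]])

```text
clock: 9.25
position: [0.5408, 0.0169, 0.0595]
ee_rot: [-0.704, 0.704, -0.07, 0.069]
contact_force: [-0.4, 0.2, -0.2]
width: 0.03
```

arm_command(commands=[[2.8,[0,0,-0.3],0],[2.8,[0,0,-0.3],0],[2.8,[0,0,0],0]])

```text
clock: 9.55
position: [0.5411, 0.0168, 0.0537]
ee_rot: [-0.704, 0.704, -0.07, 0.069]
contact_force: [0.2, 0.0, -1.0]
width: 0.0299
```

arm_command(commands=[[2.8,[0,0,-0.2],0],[2.8,[0,0,0],0]])

```text
clock: 9.75
position: [0.5415, 0.0168, 0.0521]
ee_rot: [-0.704, 0.704, -0.069, 0.07]
contact_force: [-0.4, 1.1, 1.0]
width: 0.0302
```

Run:
```python
from h import *
st=stat();im=grab('wrist','w10');crop('w10',60,30,460,330,2,'w10c')
```

```text
t9.75 pos [0.5415 0.0168 0.0521] jaw ang -11.3 F [-0.4  1.1  1. ] w 0.0302 q6 0.10
```

View pics/w10c.png

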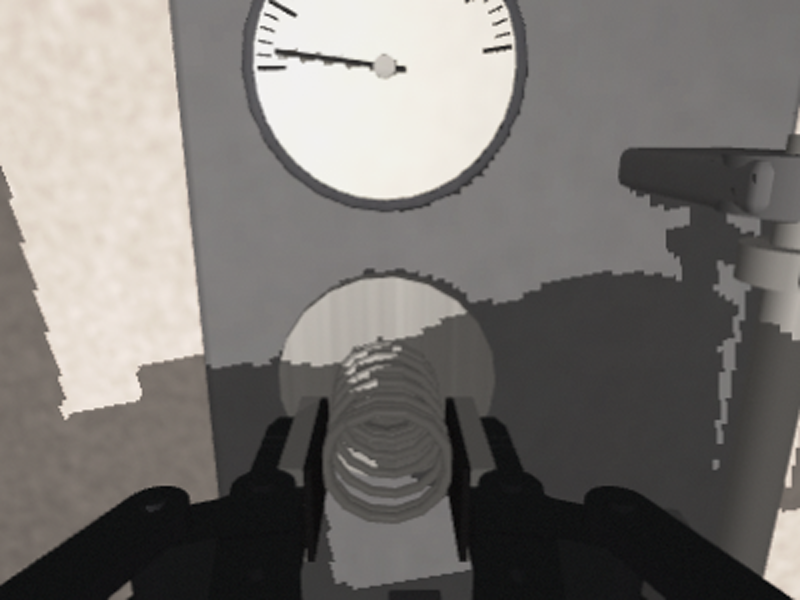

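arm_command(commands=[[3.4,[0,0,0],0],[4.4,[0,0,0],0],[4.6,[0,0,0],0],[4.6,[0,0,0],0],[4.6,[0,0,1],0],[4.6,[0,0,2],0],[4.6,[0,0,3],0],[4.6,[0,0,3],0],[4.6,[0,0,0],0]])

```text
clock: 10.7
position: [0.5448, 0.0165, 0.1472]
ee_rot: [-0.704, 0.704, -0.066, 0.073]
contact_force: [0.1, 0.0, 0.5]
width: 0.0462
```

Run:
```python
from h import *
st=stat();im=grab('wrist','w11');crop('w11',60,30,460,330,2,'w11c')
im=grab('side','s11');crop('s11',195,130,325,285,4,'s11b')
im=grab('scene','sc11');crop('sc11',170,170,300,300,5,'sc11b')
```

```text
t10.70 pos [0.5448 0.0165 0.1472] jaw ang -11.3 F [0.1 0.  0.5] w 0.0462 q6 0.10
```

View pics/w11c.png

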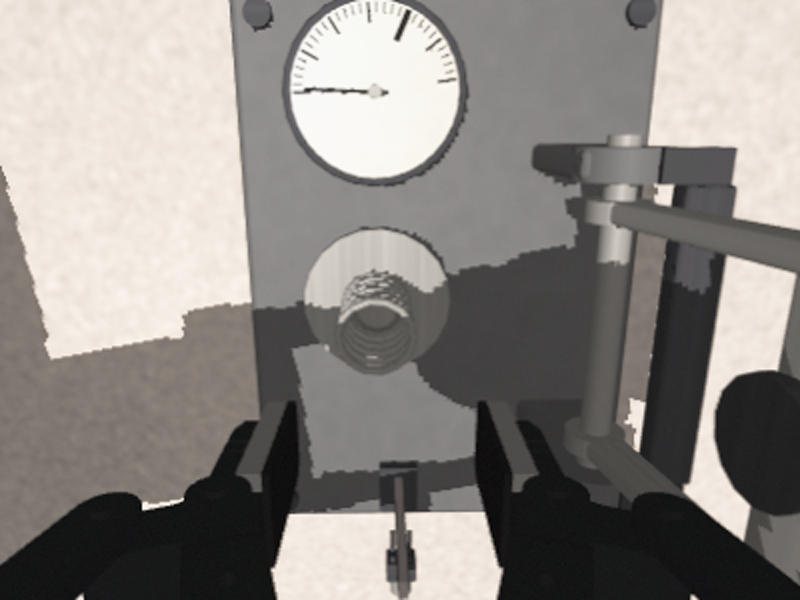

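View pics/s11b.png

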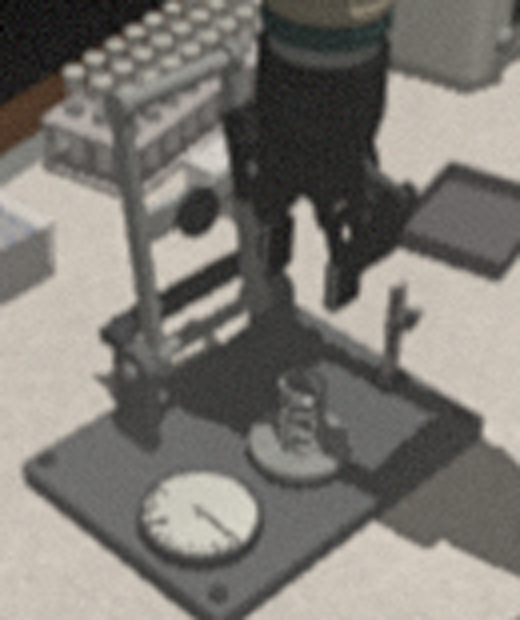

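View pics/sc11b.png

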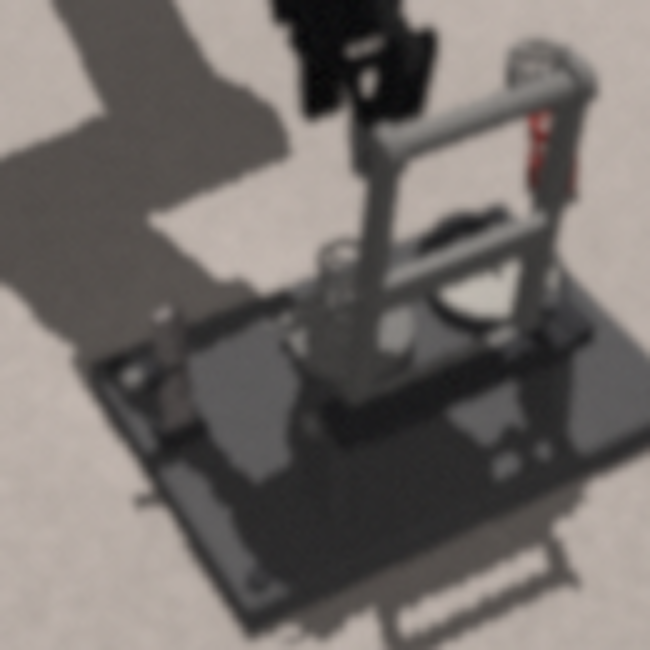

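Run:
```python
from h import *
im=load('w11');W=cloud(im);x,y,z=W[...,0],W[...,1],W[...,2]
m=(np.hypot(x-.541,y-.0178)<.02)
print('spring z', np.nanpercentile(z[m],[50,90,98,100]))
crop('w11',225,245,300,345,7,'w11d');crop('s11',270,190,320,240,14,'s11d')
for u in (252,256,260,264,268): print(u,[(v,*W[v,u].round(3)) for v in range(262,340,6)])
```

```text
spring z [0.24340135 0.25212178 0.25384171 0.25953608]
252 [(262, np.float64(0.526), np.float64(-0.074), np.float64(0.026)), (268, np.float64(0.525), np.float64(-0.079), np.float64(0.029)), (274, np.float64(0.523), np.float64(-0.086), np.float64(0.03)), (280, np.float64(0.522), np.float64(-0.092), np.float64(0.032)), (286, np.float64(0.519), np.float64(-0.107), np.float64(0.021)), (292, np.float64(0.515), np.float64(-0.129), np.float64(0.0)), (298, np.float64(0.513), np.float64(-0.138), np.float64(-0.0)), (304, np.float64(0.512), np.float64(-0.146), np.float64(-0.0)), (310, np.float64(0.51), np.float64(-0.155), np.float64(-0.0)), (316, np.float64(0.508), np.float64(-0.164), np.float64(-0.001)), (322, np.float64(0.506), np.float64(-0.171), np.float64(0.001)), (328, np.float64(0.505), np.float64(-0.181), np.float64(0.0)), (334, np.float64(0.503), np.float64(-0.191), np.float64(-0.001))]
256 [(262, np.float64(0.53), np.float64(-0.075), np.float64(0.026)), (268, np.float64(0.529), np.float64(-0.08), np.float64(0.03)), (274, np.float64(0.528), np.float64(-0.087), np.float64(0.029)), (280,
[... 2465 characters left out ...]
 np.float64(0.54), np.float64(-0.095), np.float64(0.022)), (280, np.float64(0.538), np.float64(-0.101), np.float64(0.023)), (286, np.float64(0.535), np.float64(-0.125), np.float64(-0.0)), (292, np.float64(0.534), np.float64(-0.133), np.float64(0.001)), (298, np.float64(0.532), np.float64(-0.141), np.float64(0.001)), (304, np.float64(0.531), np.float64(-0.15), np.float64(0.0)), (310, np.float64(0.529), np.float64(-0.159), np.float64(-0.0)), (316, np.float64(0.527), np.float64(-0.167), np.float64(0.001)), (322, np.float64(0.526), np.float64(-0.176), np.float64(-0.0)), (328, np.float64(0.524), np.float64(-0.185), np.float64(-0.0)), (334, np.float64(0.522), np.float64(-0.194), np.float64(-0.0))]
```

View pics/w11d.png

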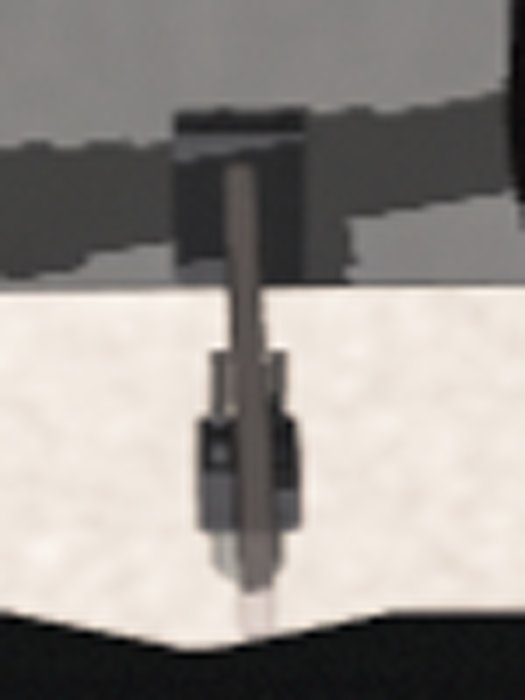

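View pics/s11d.png

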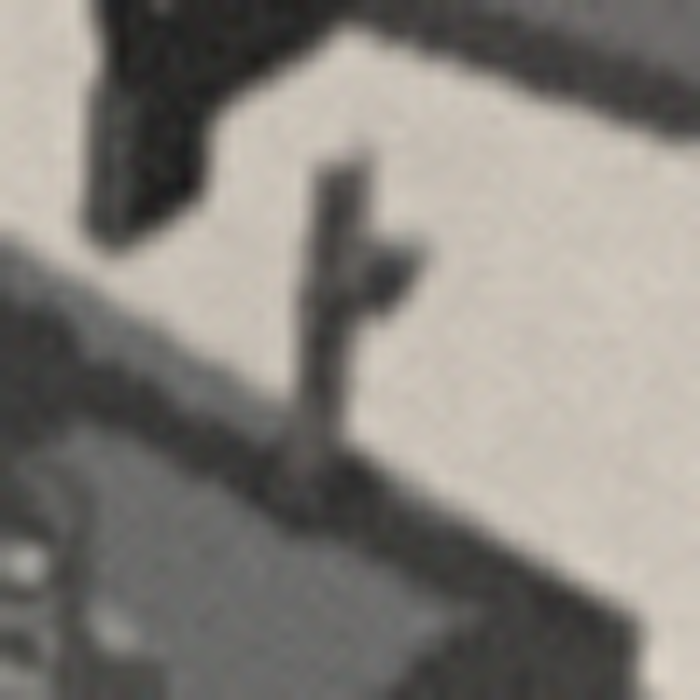

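arm_command(commands=[[4.6,[0,0,3],0],[4.6,[0,0,4],0],[4.6,[0,0,4],0],[4.6,[0,0,3.8],0],[4.6,[1.5,-0.25,0],0],[4.6,[3,-0.6,0],0],[4.6,[3,-0.6,0],0],[4.6,[3,-0.6,0],0],[4.6,[1.35,-0.2,0],0],[4.6,[0,0,0],0],[4.6,[0,0,0],0]])

```text
clock: 11.95
position: [0.6589, -0.0055, 0.2885]
ee_rot: [0.704, -0.704, 0.071, -0.068]
contact_force: [-0.4, 0.9, 0.1]
width: 0.0462
```

Run:
```python
from h import *
st=stat();im=grab('wrist','w12');crop('w12',0,0,512,384,1.5,'w12c')
W=cloud(im);x,y,z=W[...,0],W[...,1],W[...,2]
m=(z>.255)&(z<.275)&(y>-.06)&(y<.05)
print(m.sum())
P=W[m]
for a in np.arange(-.05,.05,.01):
    q=P[(P[:,1]>a)&(P[:,1]<a+.01)]
    if len(q)>10: print(round(a+.005,3),len(q),np.percentile(q[:,0],[2,50,98]).round(4),q[:,2].max().round(4))
print(proj(im,[.66,-.0057,.268])*1.5)
im=grab('side','s12');crop('s12',195,100,325,255,4,'s12b')
```

```text
t11.95 pos [ 0.6589 -0.0055  0.2885] jaw ang -11.3 F [-0.4  0.9  0.1] w 0.0462 q6 0.08
3506
-0.045 445 [0.642  0.6517 0.6609] 0.2731
-0.035 250 [0.6476 0.6541 0.6607] 0.2692
-0.025 268 [0.6497 0.6564 0.6632] 0.2702
-0.015 278 [0.6518 0.6581 0.6651] 0.2691
-0.005 307 [0.6531 0.6602 0.667 ] 0.2697
0.005 309 [0.6553 0.6621 0.6688] 0.2697
0.015 325 [0.6573 0.6641 0.6707] 0.2693
0.025 337 [0.6594 0.666  0.6726] 0.2692
0.035 388 [0.6607 0.6687 0.6785] 0.2732
0.045 398 [0.6592 0.6679 0.6787] 0.2734
[384.13124076 326.10669942]
```

View pics/w12c.png

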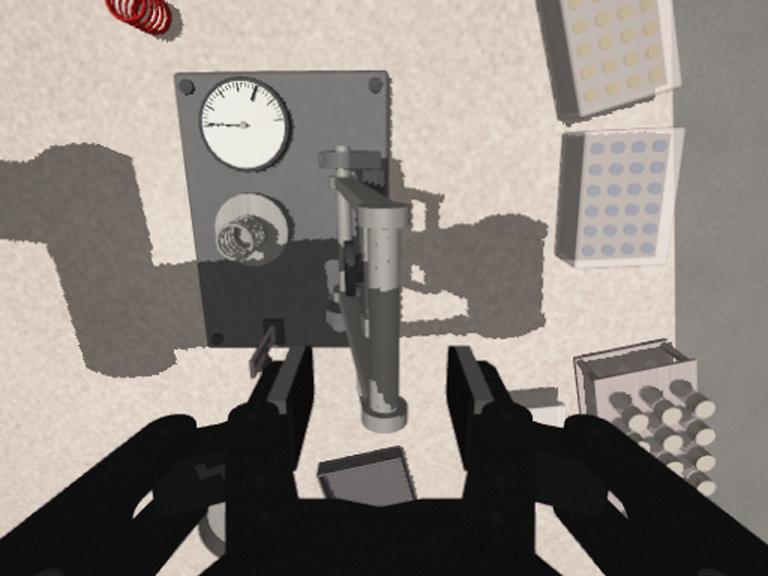

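View pics/s12b.png

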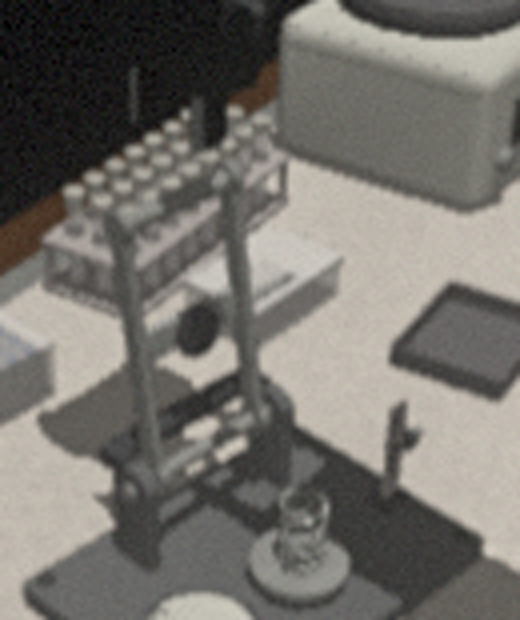

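arm_command(commands=[[4.6,[0,0,-2],0],[4.6,[0,0,-2.5],0],[4.6,[0.1,0,-1.5],0],[4.6,[0,0,-0.9],0],[4.6,[0,0,0],0],[3,[0,0,0],0],[2,[0,0,0],0],[1.0,[0,0,0],0],[1.0,[0,0,0],0],[1.0,[0,0,0],0],[1.0,[0,0,0],0]], grip_force=30)

```text
clock: 13.15
position: [0.6608, -0.0056, 0.2225]
ee_rot: [0.704, -0.704, 0.069, -0.07]
contact_force: [-3.1, 0.6, 6.3]
width: 0.0131
```

Run:
```python
from h import *
st=stat();im=grab('wrist','w13');crop('w13',0,0,512,384,1.5,'w13c')
th=np.radians(np.r_[0,2,5,np.arange(10,111,5)])
X=90+180*np.sin(np.radians(10)-th);Z=84+180*np.cos(np.radians(10)-th)
for i in range(1,len(th)): d=X[i]-X[i-1];print(round(np.degrees(th[i])),'dx %.2f dy %.2f dz %.2f'%(d*.0981,-d*.0194,(Z[i]-Z[i-1])/10),'X %.0f Z %.0f'%(X[i],Z[i]))
```

```text
t13.15 pos [ 0.6608 -0.0056  0.2225] jaw ang -11.3 F [-3.1  0.6  6.3] w 0.0131 q6 0.08
2 dx -0.61 dy 0.12 dz 0.10 X 115 Z 262
5 dx -0.92 dy 0.18 dz 0.11 X 106 Z 263
10 dx -1.54 dy 0.30 dz 0.07 X 90 Z 264
15 dx -1.54 dy 0.30 dz -0.07 X 74 Z 263
20 dx -1.53 dy 0.30 dz -0.20 X 59 Z 261
25 dx -1.50 dy 0.30 dz -0.34 X 43 Z 258
30 dx -1.47 dy 0.29 dz -0.47 X 28 Z 253
35 dx -1.42 dy 0.28 dz -0.60 X 14 Z 247
40 dx -1.37 dy 0.27 dz -0.73 X 0 Z 240
45 dx -1.30 dy 0.26 dz -0.84 X -13 Z 231
50 dx -1.22 dy 0.24 dz -0.96 X -26 Z 222
55 dx -1.14 dy 0.22 dz -1.06 X -37 Z 211
60 dx -1.04 dy 0.21 dz -1.16 X -48 Z 200
65 dx -0.94 dy 0.19 dz -1.25 X -57 Z 187
70 dx -0.83 dy 0.16 dz -1.32 X -66 Z 174
75 dx -0.71 dy 0.14 dz -1.39 X -73 Z 160
80 dx -0.59 dy 0.12 dz -1.45 X -79 Z 146
85 dx -0.46 dy 0.09 dz -1.50 X -84 Z 131
90 dx -0.33 dy 0.07 dz -1.53 X -87 Z 115
95 dx -0.20 dy 0.04 dz -1.56 X -89 Z 100
100 dx -0.07 dy 0.01 dz -1.57 X -90 Z 84
105 dx 0.07 dy -0.01 dz -1.57 X -89 Z 68
110 dx 0.20 dy -0.04 dz -1.56 X -87 Z 53
```

View pics/w13c.png

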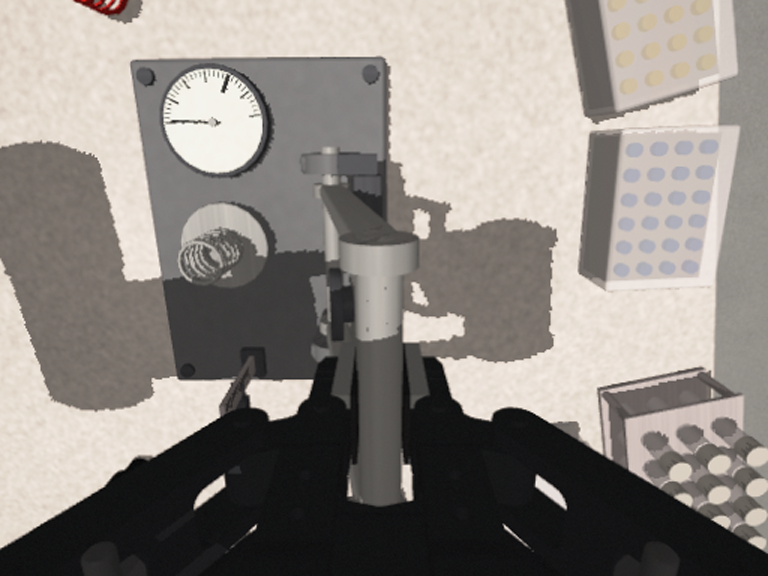

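arm_command(commands=[[1.0,[-0.3,0.06,0.05],0],[1.0,[-0.31,0.06,0.05],0],[1.0,[-0.46,0.09,0.06],0],[1.0,[-0.46,0.09,0.05],0],[1.0,[-0.77,0.15,0.04],0],[1.0,[-0.77,0.15,0.03],0],[1.0,[-0.77,0.15,-0.02],0],[1.0,[-0.77,0.15,-0.05],0],[1.0,[-0.77,0.15,-0.08],0],[1.0,[-0.76,0.15,-0.12],0],[1.0,[-0.75,0.15,-0.15],0],[1.0,[-0.75,0.15,-0.19],0]])

```text
clock: 14.4
position: [0.5835, 0.0093, 0.2176]
ee_rot: [-0.704, 0.704, -0.07, 0.069]
contact_force: [-0.0, -0.8, 1.7]
width: 0.0132
```

arm_command(commands=[[1.0,[-0.74,0.15,-0.22],0],[1.0,[-0.73,0.14,-0.25],0],[1.0,[-0.72,0.14,-0.28],0],[1.0,[-0.7,0.14,-0.32],0],[1.0,[-0.69,0.14,-0.35],0],[1.0,[-0.68,0.13,-0.38],0],[1.0,[-0.66,0.13,-0.41],0],[1.0,[-0.64,0.13,-0.43],0],[1.0,[-0.62,0.12,-0.47],0],[1.0,[-0.6,0.12,-0.49],0],[1.0,[-0.58,0.11,-0.52],0],[1.0,[-0.56,0.11,-0.54],0]])

```text
clock: 15.6
position: [0.5047, 0.0249, 0.1707]
ee_rot: [-0.704, 0.704, -0.07, 0.069]
contact_force: [0.6, -3.2, -1.3]
width: 0.0126
```

Run:
```python
from h import *
st=stat();im=grab('wrist','w14');crop('w14',0,0,512,384,1.5,'w14c')
p=st['position'];d=p[:2]-[.541,.0178];print('xt',d@[.981,-.194],'yt',d@[.194,.981],'expect -.037, z .211-.041')
```

```text
t15.60 pos [0.5047 0.0249 0.1707] jaw ang -11.3 F [ 0.6 -3.2 -1.3] w 0.0126 q6 0.11
xt -0.0369406537572787 yt -9.89186384498129e-05 expect -.037, z .211-.041
```

View pics/w14c.png

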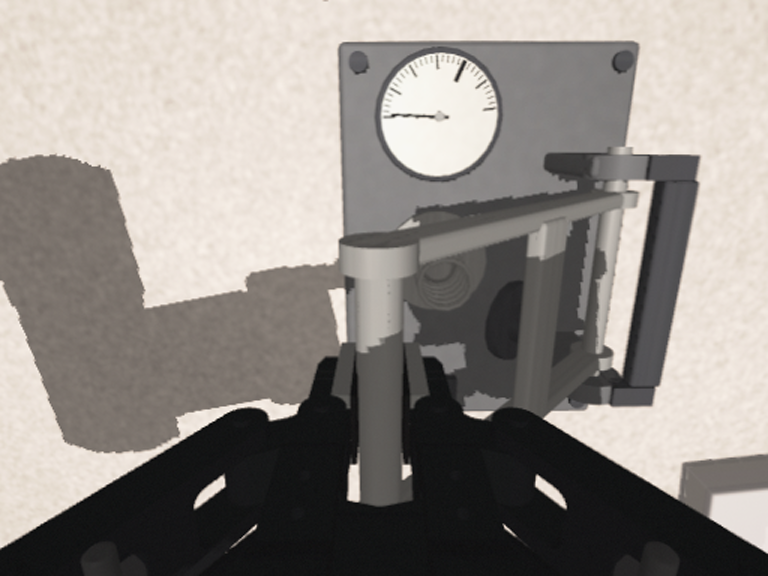

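arm_command(commands=[[1.0,[-0.54,0.11,-0.57],0],[1.0,[-0.51,0.1,-0.59],0],[1.0,[-0.48,0.1,-0.61],0],[1.0,[-0.46,0.09,-0.64],0],[1.0,[-0.43,0.08,-0.65],0],[1.0,[-0.4,0.08,-0.67],0],[1.0,[-0.37,0.07,-0.69],0],[1.0,[-0.34,0.07,-0.7],0],[1.0,[-0.31,0.06,-0.72],0],[1.0,[-0.28,0.06,-0.73],0],[1.0,[-0.25,0.05,-0.75],0],[1.0,[-0.21,0.04,-0.75],0]])

```text
clock: 16.85
position: [0.4592, 0.0341, 0.0899]
ee_rot: [0.704, -0.704, 0.07, -0.07]
contact_force: [-0.3, -3.4, 0.2]
width: 0.0131
```

arm_command(commands=[[1.0,[-0.13,0.03,-0.55],0],[1.0,[-0.1,0.02,-0.5],0],[1.0,[-0.08,0.02,-0.48],0],[1.0,[0,0,0],0]])

```text
clock: 17.25
position: [0.456, 0.0348, 0.0746]
ee_rot: [0.704, -0.704, 0.07, -0.069]
contact_force: [0.5, -3.3, -0.7]
width: 0.0131
```

Run:
```python
from h import *
st=stat();im=grab('wrist','w15');crop('w15',0,0,512,384,1.5,'w15c')
p=st['position'];d=p[:2]-[.541,.0178];print('xt',d@[.981,-.194],'yt',d@[.194,.981],p[2]+.041)
im=grab('side','s15');crop('s15',215,180,325,280,6,'s15b')
im=grab('scene','sc15');crop('sc15',170,170,300,300,5,'sc15b')
```

```text
t17.25 pos [0.456  0.0348 0.0746] jaw ang -11.3 F [ 0.5 -3.3 -0.7] w 0.0131 q6 0.12
xt -0.08671586813683363 yt 0.00023040016378432157 0.11556609284230479
```

View pics/w15c.png

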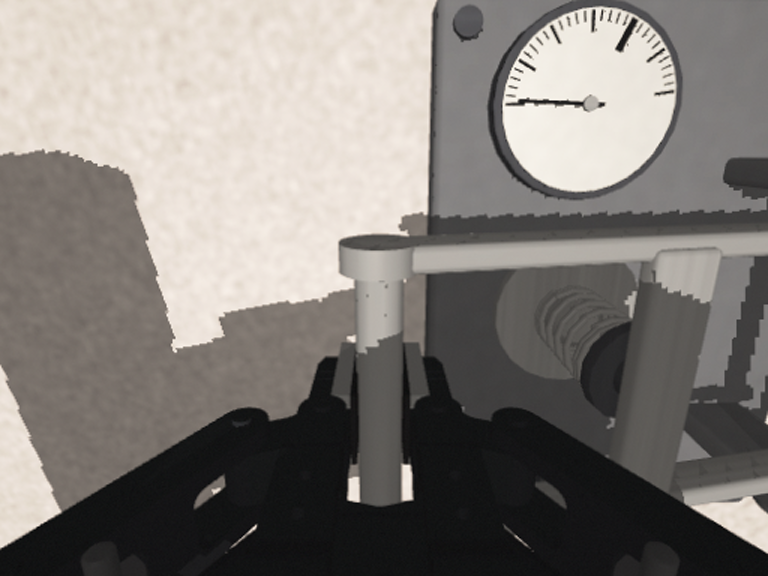

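View pics/s15b.png

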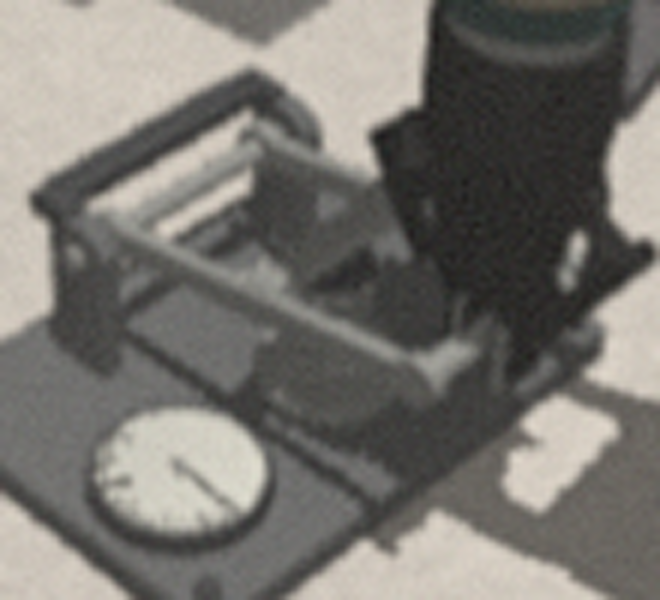

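View pics/sc15b.png

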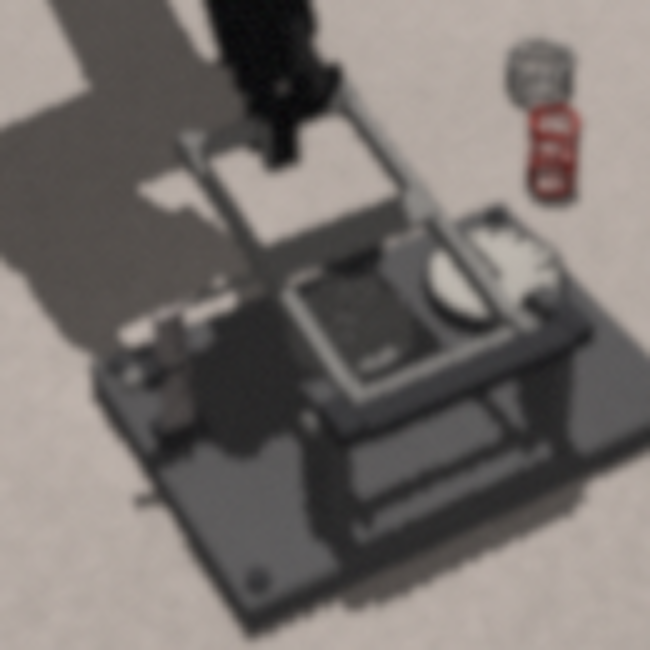

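arm_command(commands=[[1.0,[-0.05,0.01,-0.4],0],[1.0,[-0.05,0.01,-0.4],0],[1.0,[-0.04,0.01,-0.4],0],[1.0,[0,0,0],0]])

```text
clock: 17.8
position: [0.4545, 0.0352, 0.0628]
ee_rot: [0.704, -0.704, 0.07, -0.069]
contact_force: [-2.8, -2.8, 2.9]
width: 0.0124
```

```bash
cat >> h.py <<'E'
def dial(tag):
    st=stat();im=grab('wrist',tag)
    u,v=proj(im,[.541+.194*.092,.0178+.981*.092,.036]);u,v=int(u),int(v)
    crop(tag,max(u-75,0),max(v-65,0),min(u+75,512),v+65,4.5,tag+'d')
    p=st['position'];print('bar z',p[2]+.041)
E
python3 -c "
from h import *
dial('w16')"
```

```text
t17.80 pos [0.4545 0.0352 0.0628] jaw ang -11.3 F [-2.8 -2.8  2.9] w 0.0124 q6 0.12
bar z 0.10377087705992577
```

View pics/w16d.png

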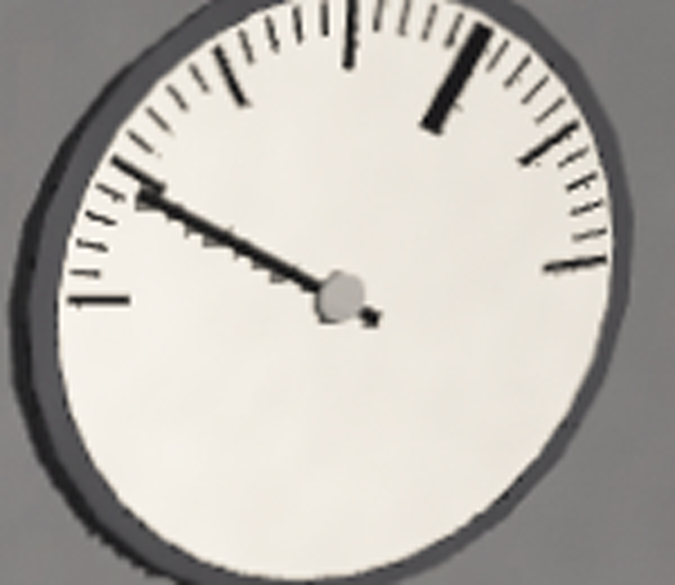

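arm_command(commands=[[1.0,[-0.02,0,-0.3],0],[1.0,[-0.02,0,-0.3],0],[1.0,[0,0,0],0]], grip_force=40)

```text
clock: 18.15
position: [0.454, 0.0352, 0.0569]
ee_rot: [0.704, -0.704, 0.07, -0.069]
contact_force: [-4.8, -1.6, 3.4]
width: 0.013
```

```bash
python3 -c "
from h import *
dial('w17')"
```

```text
t18.15 pos [0.454  0.0352 0.0569] jaw ang -11.3 F [-4.8 -1.6  3.4] w 0.0130 q6 0.12
bar z 0.09793571865498923
```

View pics/w17d.png

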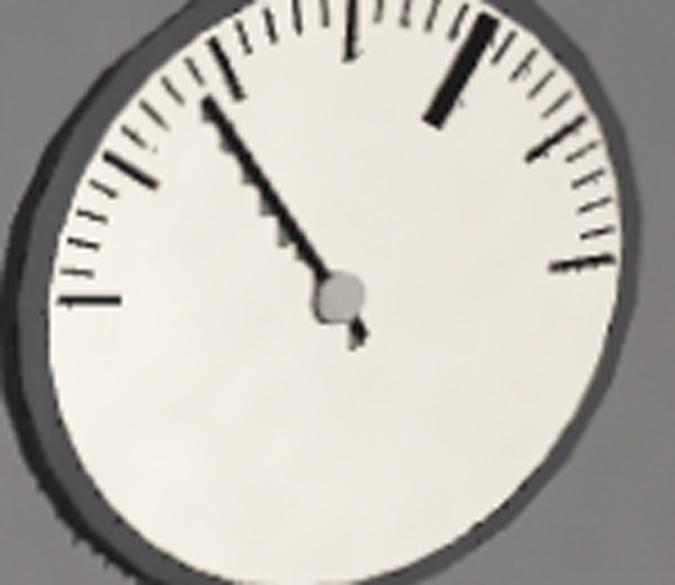

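arm_command(commands=[[1.0,[-0.02,0,-0.3],0],[1.0,[-0.01,0,-0.3],0],[1.0,[-0.01,0,-0.3],0],[1.0,[0,0,-0.3],0],[1.0,[0,0,0],0]])

```text
clock: 18.7
position: [0.4534, 0.0353, 0.0453]
ee_rot: [0.704, -0.704, 0.07, -0.069]
contact_force: [-4.9, 0.0, 8.3]
width: 0.0128
```

```bash
python3 -c "
from h import *
dial('w18')"
```

```text
t18.70 pos [0.4534 0.0353 0.0453] jaw ang -11.3 F [-4.9  0.   8.3] w 0.0128 q6 0.12
bar z 0.08631413560654297
```

View pics/w18d.png

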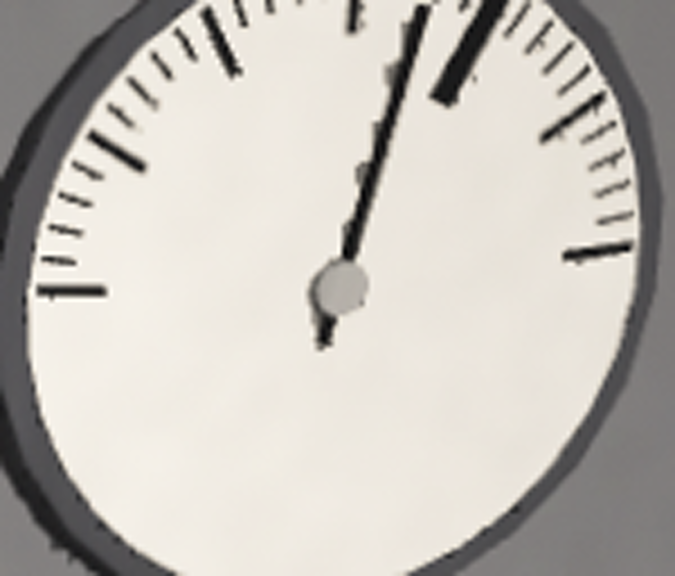

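arm_command(commands=[[1.0,[0,0,-0.15],0],[1.0,[0,0,-0.13],0],[1.0,[0,0,0],0]])

```text
clock: 19.05
position: [0.4535, 0.0353, 0.0428]
ee_rot: [0.704, -0.704, 0.07, -0.069]
contact_force: [-6.6, -1.1, 9.3]
width: 0.0125
```

```bash
python3 -c "
from h import *
dial('w19')
im=grab('side','s19');crop('s19',215,180,325,280,6,'s19b')
im=grab('scene','sc19');crop('sc19',175,210,255,280,9,'sc19b')
crop('w19',0,0,512,384,1.5,'w19c')"
```

```text
t19.05 pos [0.4535 0.0353 0.0428] jaw ang -11.3 F [-6.6 -1.1  9.3] w 0.0125 q6 0.12
bar z 0.083842652424329
```

View pics/w19d.png

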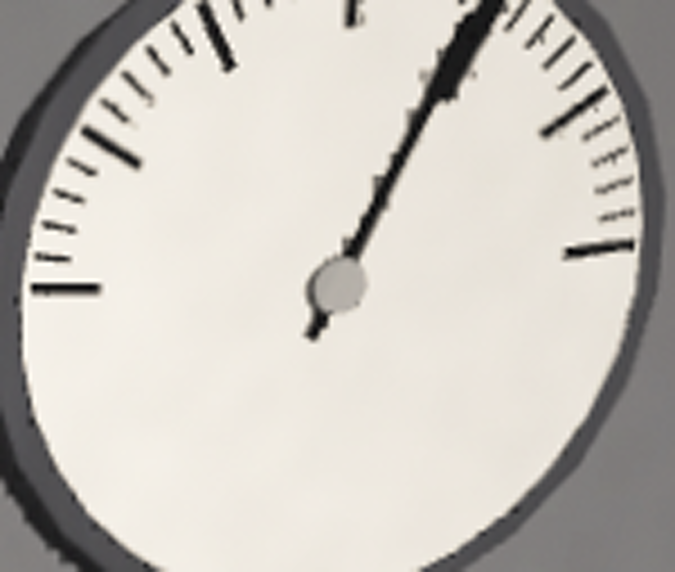

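View pics/sc19b.png

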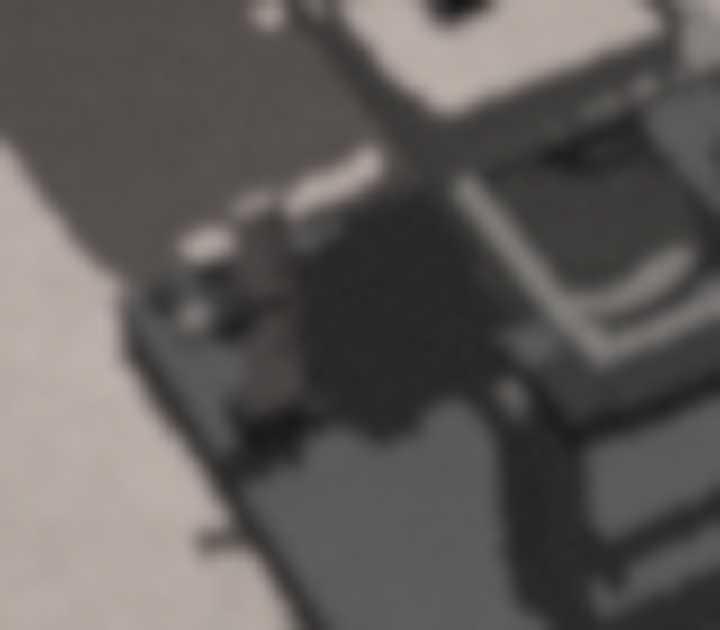

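View pics/s19b.png

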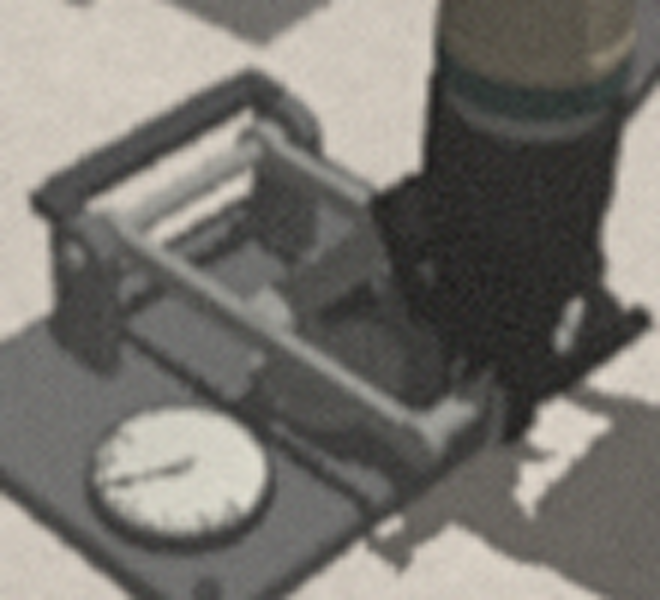

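View pics/w19c.png

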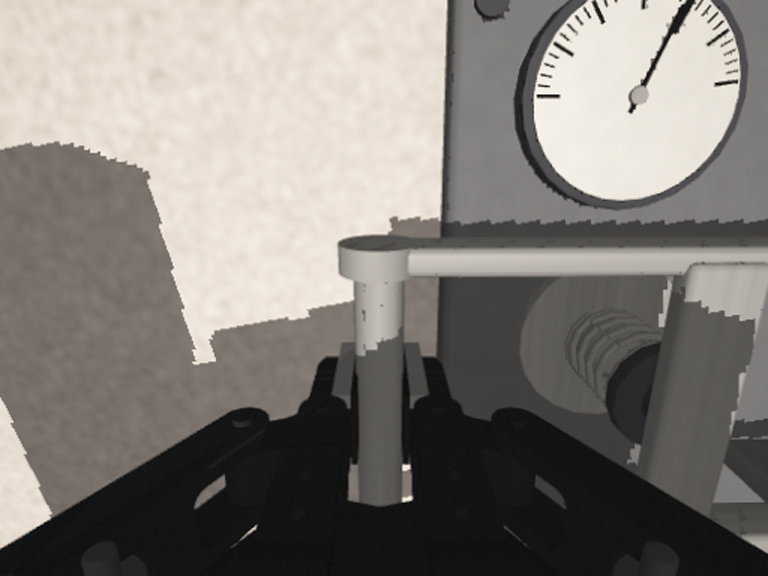

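arm_command(commands=[[1.0,[0,0,0],0],[1.0,[0,0,0],0],[1.0,[0,0,0],0],[1.0,[0,0,0],0],[1.0,[0,0,0],0],[1.0,[0,0,0],0],[1.0,[0,0,0],0],[1.0,[0,0,0],0],[1.0,[0,0,0],0],[1.0,[0,0,0],0]])

```text
clock: 20.2
position: [0.4535, 0.0353, 0.0429]
ee_rot: [0.704, -0.704, 0.07, -0.069]
contact_force: [-5.8, -1.3, 8.4]
width: 0.0129
```

Run:
```python
from h import *
dial('w20')
im=load('w20');W=cloud(im);x,y,z=W[...,0],W[...,1],W[...,2]
o=np.array([.541,.0178]);xt=(x-o[0])*.981-(y-o[1])*.194;yt=(x-o[0])*.194+(y-o[1])*.981
m=(yt>.015)&(yt<.04)&(abs(xt+.09)<.015)&(z>.07)
print('bar top',np.percentile(z[m],[50,90,99]))
for a in (-.07,-.05,-.03,-.01):
    m=(yt>.042)&(yt<.052)&(abs(xt-a)<.005)&(z>.06);print('arm top',a,np.percentile(z[m],[50,95]) if m.sum() else 0)
im=load('w11');W=cloud(im);x,y,z=W[...,0],W[...,1],W[...,2]
xt=(x-o[0])*.981-(y-o[1])*.194;yt=(x-o[0])*.194+(y-o[1])*.981
m=(yt<-.085)&(yt>-.15)&(z>.05)&(abs(xt)<.06)
v,u=np.nonzero(m)
for vv in range(v.min(),v.max()+1,2): print(vv,' '.join('%d:%.0f,%.0f,%.0f'%(uu,xt[vv,uu]*1e3,yt[vv,uu]*1e3,z[vv,uu]*1e3) for uu in np.nonzero(m[vv])[0][::2]))
```

```text
t20.20 pos [0.4535 0.0353 0.0429] jaw ang -11.3 F [-5.8 -1.3  8.4] w 0.0129 q6 0.12
bar z 0.083935239046205
bar top [0.13952711 0.15483016 0.15696984]
arm top -0.07 [0.09159938 0.09287081]
arm top -0.05 [0.09165017 0.09286084]
arm top -0.03 [0.09159931 0.09292686]
arm top -0.01 [0.09200513 0.09447023]
280 259:10,-97,52 261:12,-98,51
282 258:9,-99,54 260:11,-98,55
284 258:9,-98,57 260:10,-98,58
286 258:8,-98,61 260:10,-98,61
288 258:8,-98,64 260:10,-98,64
290 258:8,-97,68 260:10,-98,67
292 258:8,-98,70 260:10,-98,70 262:12,-100,68
294 257:7,-102,68 259:9,-98,73 261:11,-98,73
296 256:6,-101,72 258:8,-99,75 260:10,-98,77 262:12,-99,75 264:14,-101,73
298 256:6,-104,71 259:9,-98,79 261:11,-99,78 263:13,-103,72 265:15,-103,72
300 256:6,-105,73 259:9,-98,82 261:11,-98,82 263:13,-104,74 265:15,-105,73
302 256:6,-107,72 259:9,-98,85 261:11,-98,84 263:13,-108,72 265:15,-108,72
304 256:6,-110,72 259:9,-99,86 261:10,-98,88 263:12,-99,86 265:15,-109,74
306 254:5,-114,70 256:6,-111,74 258:8,-99,88 260:9,-97,91 262:11,-98,90 264:14,-111,74 266:16,-115,69
308 254:5,-115,72 256:6,-111,76 258:8,-100,9
[... 454 characters left out ...]
8,78 266:15,-117,79
318 254:4,-120,78 256:6,-120,78 258:7,-101,101 260:9,-99,104 262:11,-99,104 264:14,-120,79 266:15,-121,78
320 254:4,-123,78 256:6,-123,78 258:7,-104,100 260:9,-99,106 262:11,-98,107 264:14,-123,78 266:16,-124,77
322 256:6,-128,75 258:8,-126,77 260:9,-98,109 262:10,-98,109 264:14,-127,75
324 256:6,-129,76 258:8,-129,76 260:9,-101,108 262:11,-102,107 264:14,-130,75
326 256:6,-132,75 258:8,-131,76 260:9,-103,108 262:11,-103,108 264:14,-132,75
328 257:7,-133,77 259:8,-105,108 261:10,-105,108 263:11,-105,108
330 259:8,-107,108 261:10,-107,108 263:11,-107,108
332 259:8,-109,108 261:10,-110,107 263:11,-109,108
334 259:8,-111,108 261:10,-111,108 263:11,-111,107
336 259:8,-113,108
```

View pics/w20d.png

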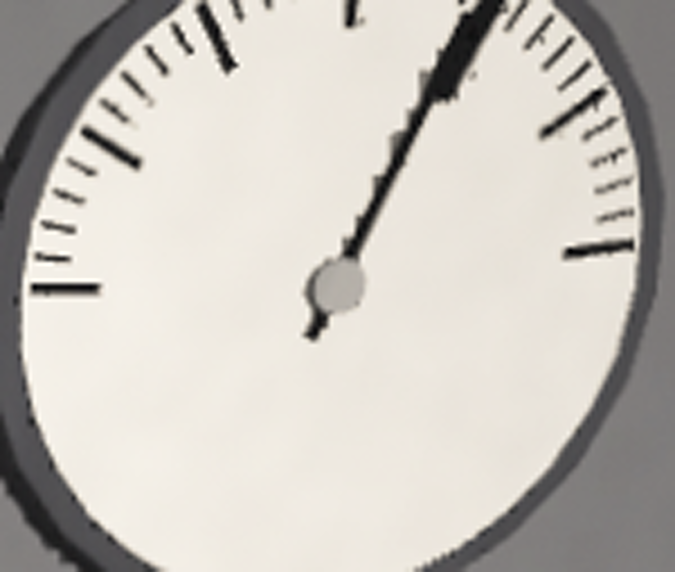

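arm_command(commands=[[1.0,[0,0,0],0],[1.0,[0,0,0],0],[1.0,[0,0,0],0],[1.0,[0,0,0],0],[1.0,[0,0,0],0],[1.0,[0,0,0],0],[1.0,[0,0,0],0]])

```text
clock: 20.95
position: [0.4535, 0.0353, 0.043]
ee_rot: [0.704, -0.704, 0.07, -0.069]
contact_force: [-7.0, -0.8, 8.8]
width: 0.0125
```

Run:
```python
from h import *
stat()
im=load('sc19');T=lambda a,b,z:[.541+.981*a+.194*b,.0178-.194*a+.981*b,z]
for n,p in [('pointer.084',(.0,-.097,.084)),('pointer .072',(0,-.097,.072)),('pointer root',(0,-.05,.084)),('strip top',(.009,-.106,.108)),('prong',(.006,-.101,.0725)),('body top',(.010,-.12,.078))]:
    print(n,((proj(im,T(*p))-[175,210])*9+4).round())
```

```text
t20.95 pos [0.4535 0.0353 0.043 ] jaw ang -11.3 F [-7.  -0.8  8.8] w 0.0125 q6 0.12
pointer.084 [274. 230.]
pointer .072 [277. 260.]
pointer root [425. 171.]
strip top [251. 197.]
prong [273. 278.]
body top [215. 297.]
```

arm_command(commands=[[1.0,[0,0,0.2],0],[1.0,[0,0,0.35],0],[1.0,[0.02,0,0.35],0],[1.0,[0.03,0,0.4],0],[1.0,[0.04,0,0.4],0],[1.0,[0.04,-0.01,0.4],0],[1.0,[0.04,-0.01,0.4],0],[1.0,[0.05,-0.01,0.38],0],[1.0,[0.08,-0.02,0.48],0],[1.0,[0.1,-0.02,0.5],0],[1.0,[0.13,-0.03,0.55],0]])

```text
clock: 22.05
position: [0.4583, 0.0344, 0.0865]
ee_rot: [0.704, -0.704, 0.07, -0.069]
contact_force: [-5.9, -0.3, -2.5]
width: 0.0126
```

arm_command(commands=[[1.0,[0.21,-0.04,0.75],0],[1.0,[0.25,-0.05,0.75],0],[1.0,[0.28,-0.06,0.73],0],[1.0,[0.31,-0.06,0.72],0],[1.0,[0.34,-0.07,0.7],0],[1.0,[0.37,-0.07,0.69],0],[1.0,[0.4,-0.08,0.67],0],[1.0,[0.43,-0.08,0.65],0],[1.0,[0.46,-0.09,0.64],0],[1.0,[0.48,-0.1,0.61],0],[1.0,[0.51,-0.1,0.59],0],[1.0,[0.54,-0.11,0.57],0]])

```text
clock: 23.25
position: [0.4989, 0.0266, 0.168]
ee_rot: [0.704, -0.703, 0.074, -0.065]
contact_force: [-17.2, 1.9, 12.2]
width: 0.0125
```

Run:
```python
from h import *
st=stat();p=st['position'];d=p[:2]-[.541,.0178];print('xt',d@[.981,-.194],'yt',d@[.194,.981],'expect -.037, .170')
grab('wrist','w21')
```

```text
t23.25 pos [0.4989 0.0266 0.168 ] jaw ang -11.3 F [-17.2   1.9  12.2] w 0.0125 q6 0.11
xt -0.04301243194154408 yt 0.0004245179492118351 expect -.037, .170
```

View pics/w21.png

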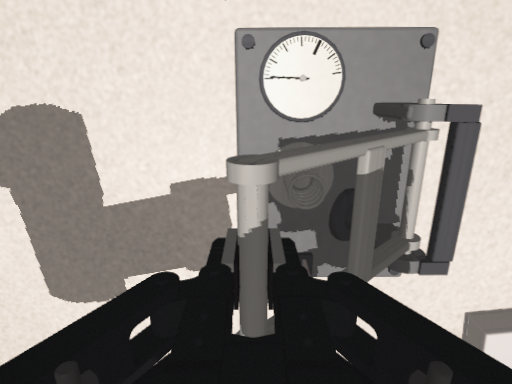

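arm_command(commands=[[1.0,[-0.1,0.02,0.1],0],[1.0,[0,0,0],0]])

```text
clock: 23.5
position: [0.5002, 0.0263, 0.1694]
ee_rot: [0.704, -0.703, 0.072, -0.067]
contact_force: [-13.9, 1.5, 10.0]
width: 0.0123
```

Run:
```python
from h import *
st=stat();p=st['position'];d=p[:2]-[.541,.0178];print('xt',d@[.981,-.194],'yt',d@[.194,.981],st['moment'])
im=load('w21');W=cloud(im);x,y,z=W[...,0],W[...,1],W[...,2]
o=np.array([.541,.0178]);xt=(x-o[0])*.981-(y-o[1])*.194;yt=(x-o[0])*.194+(y-o[1])*.981
m=(yt>.015)&(yt<.035)&(abs(xt+.04)<.03)&(z>.15)
print('bar top',np.percentile(z[m],[50,90,99]),np.percentile(xt[m],[1,50,99]))
```

```text
t23.50 pos [0.5002 0.0263 0.1694] jaw ang -11.3 F [-13.9   1.5  10. ] w 0.0123 q6 0.11
xt -0.041713886772026997 yt 0.0004162731280993714 [0.25310907 2.36274141 0.07933353]
bar top [0.26713216 0.28010194 0.28208573] [-0.06174077 -0.04321969 -0.02325806]
```

arm_command(commands=[[1.0,[-0.15,0.03,0.15],0],[1.0,[-0.15,0.03,0.15],0],[1.0,[0,0,0],0]])

```text
clock: 23.8
position: [0.5026, 0.0258, 0.1721]
ee_rot: [0.704, -0.704, 0.068, -0.071]
contact_force: [-2.9, -0.4, 0.1]
width: 0.0123
```

Run:
```python
from h import *
st=stat();p=st['position'];d=p[:2]-[.541,.0178];print('xt',d@[.981,-.194],'yt',d@[.194,.981],st['moment'])
grab('wrist','w22');crop('w22',150,140,400,384,3,'w22b')
im=grab('side','s22');crop('s22',195,100,325,255,4,'s22b')
```

```text
t23.80 pos [0.5026 0.0258 0.1721] jaw ang -11.3 F [-2.9 -0.4  0.1] w 0.0123 q6 0.11
xt -0.03918768977274266 yt 0.0004075896278522744 [0.05772258 0.49253723 0.07588986]
```

View pics/w22b.png

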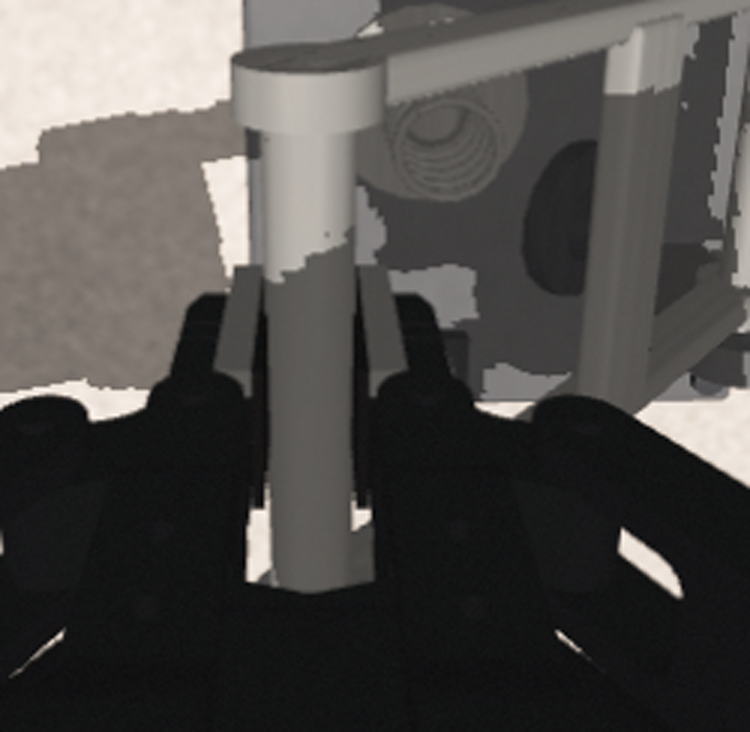

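View pics/s22b.png

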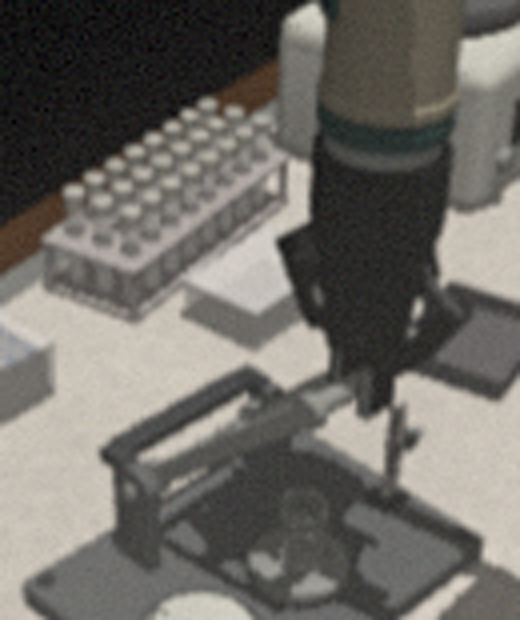

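arm_command(commands=[[1.0,[0.3,-0.06,0.3],0],[1.0,[0.48,-0.09,0.46],0],[1.0,[0.58,-0.11,0.53],0],[1.0,[0.58,-0.11,0.52],0],[1.0,[0.6,-0.12,0.49],0],[1.0,[0.62,-0.12,0.47],0],[1.0,[0.64,-0.13,0.43],0],[1.0,[0,0,0],0]])

```text
clock: 24.7
position: [0.5408, 0.0184, 0.2045]
ee_rot: [0.704, -0.703, 0.069, -0.07]
contact_force: [-5.4, 2.4, 4.2]
width: 0.0125
```

```bash
cat >> h.py <<'E'
def lev(b=.0372):
    st=stat();p=st['position'];d=p[:2]-[.541,.0178];xt=d@[.981,-.194];dx=xt-.09;dz=p[2]+b-.084
    print('xt %.4f r %.4f theta %.1f'%(xt,np.hypot(dx,dz),10+np.degrees(np.arctan2(-dx,dz))),'M',st['moment'].round(2))
E
python3 -c "
from h import *
lev()"
```

```text
t24.70 pos [0.5408 0.0184 0.2045] jaw ang -11.3 F [-5.4  2.4  4.2] w 0.0125 q6 0.10
xt -0.0003 r 0.1817 theta 39.8 M [0.46 1.07 0.02]
```

arm_command(commands=[[1.0,[0.66,-0.13,0.41],0],[1.0,[0.68,-0.13,0.4],0],[1.0,[0.69,-0.14,0.37],0],[1.0,[0.7,-0.14,0.33],0],[1.0,[0.72,-0.14,0.3],0],[1.0,[0.73,-0.14,0.26],0],[1.0,[0,0,0],0]])

```text
clock: 25.4
position: [0.5834, 0.0101, 0.2247]
ee_rot: [0.704, -0.703, 0.068, -0.071]
contact_force: [-1.8, 5.0, 3.4]
width: 0.0125
```

```bash
python3 -c "
from h import *
lev()"
```

```text
t25.40 pos [0.5834 0.0101 0.2247] jaw ang -11.3 F [-1.8  5.   3.4] w 0.0125 q6 0.09
xt 0.0431 r 0.1840 theta 24.8 M [0.71 0.45 0.09]
```

arm_command(commands=[[1.0,[0.74,-0.15,0.22],0],[1.0,[0.75,-0.15,0.2],0],[1.0,[0.76,-0.15,0.16],0],[1.0,[0.76,-0.15,0.13],0],[1.0,[0.77,-0.15,0.09],0],[1.0,[0.77,-0.15,0.05],0],[1.0,[0.7,-0.14,0.0],0],[1.0,[0.6,-0.12,-0.03],0],[1.0,[0,0,0],0]])

```text
clock: 26.3
position: [0.6416, -0.0013, 0.2324]
ee_rot: [0.704, -0.703, 0.068, -0.071]
contact_force: [-0.3, 5.3, 4.0]
width: 0.0125
```

```bash
python3 -c "
from h import *
lev()"
```

```text
t26.30 pos [ 0.6416 -0.0013  0.2324] jaw ang -11.3 F [-0.3  5.3  4. ] w 0.0125 q6 0.09
xt 0.1024 r 0.1861 theta 6.2 M [0.85 0.26 0.04]
```

arm_command(commands=[[1.0,[0.5,-0.1,-0.05],0],[1.0,[0.45,-0.09,-0.06],0],[1.0,[0.4,-0.08,-0.06],0],[1.0,[0.3,-0.06,-0.05],0],[1.0,[0.15,-0.03,-0.03],0],[1.0,[0.05,-0.01,0],0],[1.0,[0,0,0],0]])

```text
clock: 27.0
position: [0.6588, -0.0046, 0.2299]
ee_rot: [0.704, -0.703, 0.069, -0.07]
contact_force: [0.1, 5.5, 2.8]
width: 0.0124
```

```bash
python3 -c "
from h import *
lev()"
```

```text
t27.00 pos [ 0.6588 -0.0046  0.2299] jaw ang -11.3 F [0.1 5.5 2.8] w 0.0124 q6 0.08
xt 0.1199 r 0.1855 theta 0.7 M [0.92 0.4  0.05]
```

arm_command(commands=[[1.0,[0.1,-0.02,-0.02],0],[1.0,[0.05,-0.01,0],0],[1.0,[0,0,0],0],[1.6,[0,0,0],0],[2.2,[0,0,0],0],[3.2,[0,0,0],0],[4.2,[0,0,0],0],[4.4,[0,0,0],0],[4.4,[0,0,1.5],0],[4.4,[0,0,3],0],[4.4,[0,0,3.5],0],[4.4,[0,0,0],0]])

```text
clock: 28.2
position: [0.662, -0.006, 0.3152]
ee_rot: [-0.703, 0.704, -0.066, 0.073]
contact_force: [-0.1, 1.1, 1.1]
width: 0.0439
```

Run:
```python
from h import *
stat();im=grab('wrist','w23');crop('w23',0,0,512,384,1.5,'w23c')
W=cloud(im);P=W[(W[...,2]>.255)&(W[...,2]<.275)]
q=P[abs(P[:,1]+.005)<.005];print(np.percentile(q[:,0],[2,50,98]),q[:,2].max())
```

```text
t28.20 pos [ 0.662  -0.006   0.3152] jaw ang -11.3 F [-0.1  1.1  1.1] w 0.0439 q6 0.08
[0.65332382 0.66049215 0.6673999 ] 0.26969974501873484
```

View pics/w23c.png

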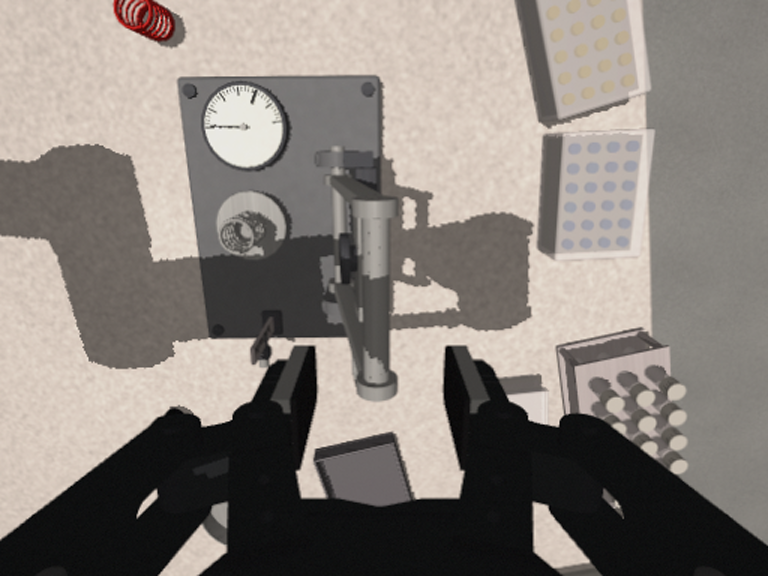

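arm_command(commands=[[4.4,[-1.5,0.3,0],0],[4.4,[-3.5,0.68,0],0],[4.4,[-3.5,0.68,0],0],[4.4,[-2.5,0.47,0],0],[4.4,[-0.95,0.15,-2],0],[4.4,[0,0,-4],0],[4.4,[0,0,-4],0],[4.4,[0,0,-4],0],[4.4,[0,0,-4],0],[4.4,[0,0,0],0],[4.4,[0,0,0],0]])

```text
clock: 29.35
position: [0.5396, 0.0173, 0.129]
ee_rot: [-0.704, 0.704, -0.07, 0.069]
contact_force: [-0.3, -0.5, -0.1]
width: 0.0442
```

Run:
```python
from h import *
from scipy.optimize import least_squares
st=stat();im=grab('wrist','w24');crop('w24',60,30,460,330,2,'w24c');stat()
W=cloud(im).reshape(-1,3);x,y,z=W.T
q=W[(np.hypot(x-.541,y-.0178)<.022)&(z>.075)&(z<.09)]
s=least_squares(lambda p:np.hypot(q[:,0]-p[0],q[:,1]-p[1])-.0150,[.541,.018],loss='soft_l1',f_scale=.0007);print('spring top',s.x.round(4),len(q),np.percentile(q[:,2],[50,98]))
```

```text
t29.35 pos [0.5396 0.0173 0.129 ] jaw ang -11.3 F [-0.3 -0.5 -0.1] w 0.0442 q6 0.10
t29.40 pos [0.5411 0.0172 0.1305] jaw ang -11.3 F [0.3 0.4 0.2] w 0.0441 q6 0.10
spring top [0.5408 0.018 ] 740 [0.08699608 0.08974996]
```

View pics/w24c.png

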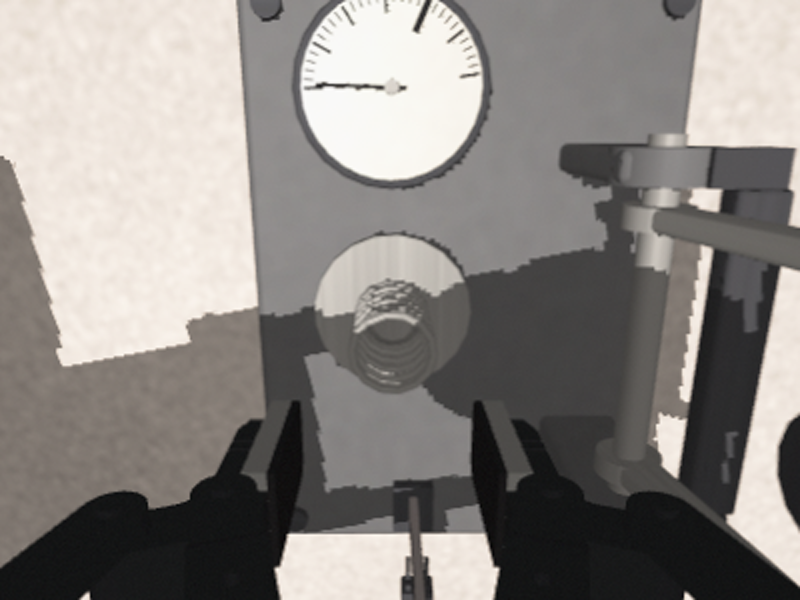

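arm_command(commands=[[4.4,[0,0,-2],0],[4.4,[0,0,-2.5],0],[4.4,[0,0,-2],0],[4.4,[0,0,-1.2],0],[4.4,[0,0,0],0],[3.2,[0,0,0],0],[2.8,[0,0,0],0],[2.8,[0,0,0],0],[2.8,[0,0,0],0],[2.8,[0,0,0],0]], grip_force=25)

```text
clock: 30.4
position: [0.5411, 0.0172, 0.0532]
ee_rot: [0.704, -0.704, 0.069, -0.07]
contact_force: [1.5, 0.2, 0.9]
width: 0.03
```

arm_command(commands=[[2.8,[0,0,0.5],0],[2.8,[0,0,1.5],0],[2.8,[0,0,3],0],[2.8,[0,0,4],0],[2.8,[0,0,2],0],[2.8,[0,0,0],0]])

```text
clock: 31.0
position: [0.5419, 0.0172, 0.1658]
ee_rot: [0.704, -0.704, 0.067, -0.072]
contact_force: [0.7, -0.2, -1.4]
width: 0.03
```

Run:
```python
from h import *
stat();im=grab('wrist','w25');crop('w25',60,30,460,330,2,'w25c');stat()
im=load('side0')
W=cloud(im);x,y,z=W[...,0],W[...,1],W[...,2]
m=(np.hypot(x-.583,y+.331)<.075)&(z>.017)&(z<.03)
pts=W[m][:,:2].astype(np.float32)*1000
print('tray rim rect',cv2.minAreaRect(pts),len(pts))
im=load('w1');W=cloud(im);x,y,z=W[...,0],W[...,1],W[...,2]
```

```text
t31.00 pos [0.5419 0.0172 0.1658] jaw ang -11.3 F [ 0.7 -0.2 -1.4] w 0.0300 q6 0.10
t31.05 pos [0.5405 0.0173 0.1637] jaw ang -11.3 F [-0.5 -0.1 -0.6] w 0.0304 q6 0.10
tray rim rect ((582.6697387695312, -326.3841552734375), (101.44037628173828, 126.07440948486328), 3.3615455627441406) 103
```

View pics/w25c.png

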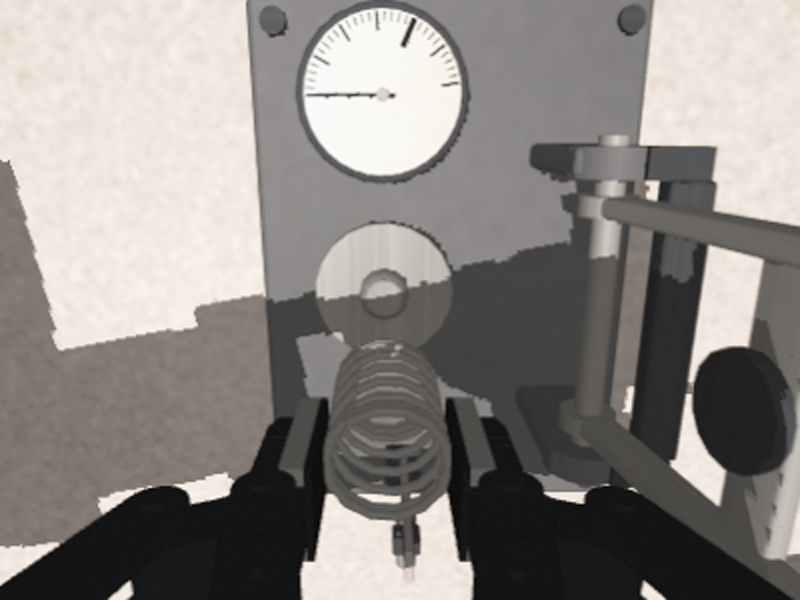

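arm_command(commands=[[2.8,[0,-2,0],0],[2.8,[0,-3.5,0],0],[2.8,[0,-3.5,0],0],[2.8,[0,-3.5,0],0],[2.8,[0.5,-4,0],0],[2.8,[0.8,-4,0],0],[2.8,[0.8,-4,0],0],[2.8,[0.8,-4,-1],0],[2.8,[0.8,-3.5,-2],0],[2.8,[0.5,-2.5,-2],0],[2.8,[0,0,0],0],[2.8,[0,0,0],0]])

```text
clock: 32.25
position: [0.5805, -0.3269, 0.1097]
ee_rot: [0.705, -0.702, 0.072, -0.068]
contact_force: [0.5, -0.4, -0.4]
width: 0.0302
```

Run:
```python
from h import *
st=stat();im=grab('wrist','w26');crop('w26',0,0,512,384,1.5,'w26c');stat()
p=st['position'].copy();p[2]=.003
for q in ([p[0],p[1],.003],[.583,-.328,.003]): print(proj(im,q)*1.5)
W=cloud(im);x,y,z=W[...,0],W[...,1],W[...,2]
m=(np.hypot(x-.583,y+.331)<.08)&(z>.017)&(z<.025)
print(cv2.minAreaRect(W[m][:,:2].astype(np.float32)*1000),m.sum())
```

```text
t32.25 pos [ 0.5805 -0.3269  0.1097] jaw ang -11.4 F [ 0.5 -0.4 -0.4] w 0.0302 q6 -0.42
t32.30 pos [ 0.5811 -0.3265  0.111 ] jaw ang -11.3 F [-0.2  0.5  0. ] w 0.0298 q6 -0.42
[381.7514617  272.50726531]
[386.14731295 273.42496224]
((582.4188842773438, -328.40716552734375), (99.51007080078125, 120.19281768798828), 3.4312119483947754) 1644
```

View pics/w26c.png

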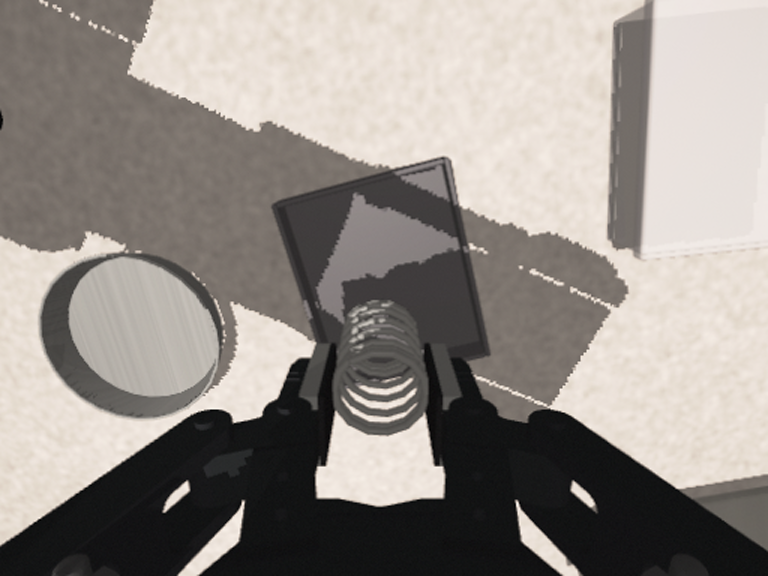

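Tray fits 99.5 × 120.2 mm, centred at (.5824, −.3284), matching the description. The spring is over its middle, so I'll lower it.

arm_command(commands=[[2.8,[0.1,-0.1,-2],0],[2.8,[0,0,-2.5],0],[2.8,[0,0,-2],0],[2.8,[0,0,-1.2],0],[2.8,[0,0,-0.7],0],[2.8,[0,0,-0.4],0],[2.8,[0,0,0],0],[2.8,[0,0,0],0]])

```text
clock: 33.1
position: [0.5837, -0.329, 0.0254]
ee_rot: [-0.703, 0.704, -0.069, 0.07]
contact_force: [-0.7, -0.0, -0.9]
width: 0.03
```

Run:
```python
from h import *
st=stat();im=grab('wrist','w27');crop('w27',120,100,400,330,2.8,'w27c');im=grab('side','s27');crop('s27',260,140,370,240,6,'s27b')
```

```text
t33.10 pos [ 0.5837 -0.329   0.0254] jaw ang -11.3 F [-0.7 -0.  -0.9] w 0.0300 q6 -0.42
```

View pics/w27c.png

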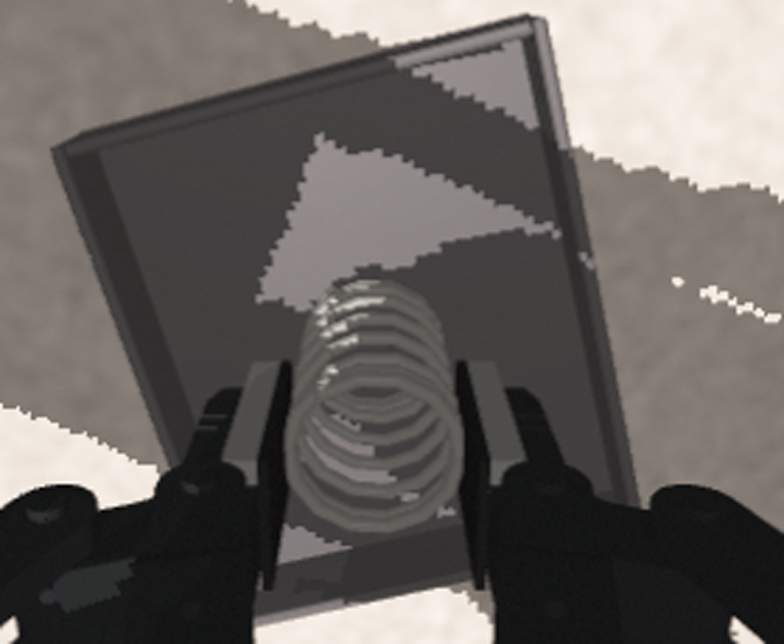

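View pics/s27b.png

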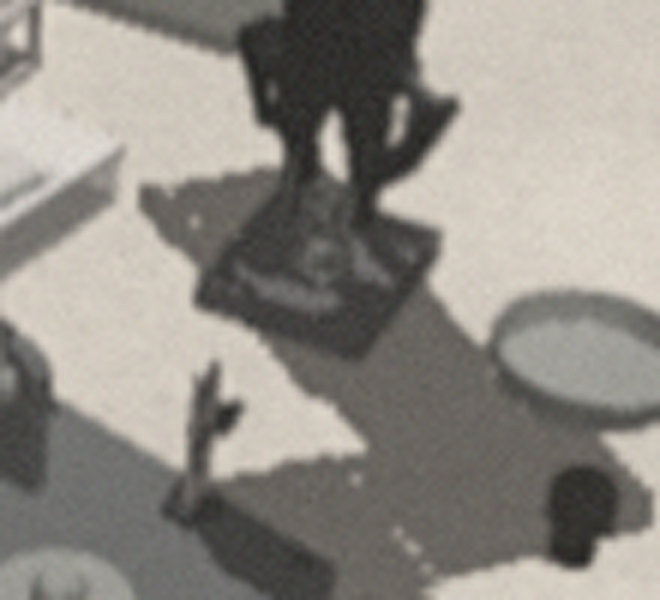

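arm_command(commands=[[2.8,[0,0,-0.3],0],[2.8,[0,0,-0.25],0],[2.8,[0,0,0],0],[2.8,[0,0,0],0]])

```text
clock: 33.6
position: [0.583, -0.3286, 0.0188]
ee_rot: [0.704, -0.704, 0.07, -0.069]
contact_force: [-0.2, -0.6, -0.9]
width: 0.0302
```

arm_command(commands=[[2.8,[0,0,-0.2],0],[2.8,[0,0,0],0],[2.8,[0,0,0],0]])

```text
clock: 33.9
position: [0.5833, -0.3289, 0.0173]
ee_rot: [-0.704, 0.704, -0.069, 0.07]
contact_force: [-0.8, -1.3, 1.7]
width: 0.0301
```

arm_command(commands=[[2.8,[0,0,-0.1],0],[2.8,[0,0,0],0],[2.8,[0,0,0],0]])

```text
clock: 34.2
position: [0.5833, -0.3288, 0.0163]
ee_rot: [-0.704, 0.704, -0.069, 0.07]
contact_force: [-0.5, 0.1, 3.4]
width: 0.0299
```

Contact is clear (1.7 N, then 3.4 N), so I'll release gently.

arm_command(commands=[[2.8,[0,0,0.1],0],[3.2,[0,0,0],0],[3.8,[0,0,0],0],[4.6,[0,0,0],0],[4.6,[0,0,0],0],[4.6,[0,0,1],0],[4.6,[0,0,2],0],[4.6,[0,0,4],0],[4.6,[0,0,4],0],[4.6,[0,0,3],0],[4.6,[0,0,0],0],[4.6,[0,0,0],0]])

```text
clock: 35.4
position: [0.5834, -0.3289, 0.1583]
ee_rot: [-0.703, 0.704, -0.069, 0.07]
contact_force: [0.3, -0.3, -1.1]
width: 0.0463
```

Run:
```python
from h import *
st=stat();im=grab('wrist','w28');crop('w28',0,0,512,384,1.5,'w28c');im2=grab('side','s28');crop('s28',195,130,345,260,5,'s28b')
W=cloud(im);x,y,z=W[...,0],W[...,1],W[...,2]
m=(np.hypot(x-.583,y+.329)<.03)&(z>.006)&(z<.07);print(np.percentile(z[m],[50,95,100]))
t=m&(z>.045);print('top ctr',[(np.percentile(W[t][:,i],1)+np.percentile(W[t][:,i],99))/2 for i in (0,1)])
```

```text
t35.40 pos [ 0.5834 -0.3289  0.1583] jaw ang -11.3 F [ 0.3 -0.3 -1.1] w 0.0463 q6 -0.42
[0.03682813 0.05335515 0.05502532]
top ctr [np.float64(0.5827524032910618), np.float64(-0.32847841644729164)]
```

View pics/w28c.png

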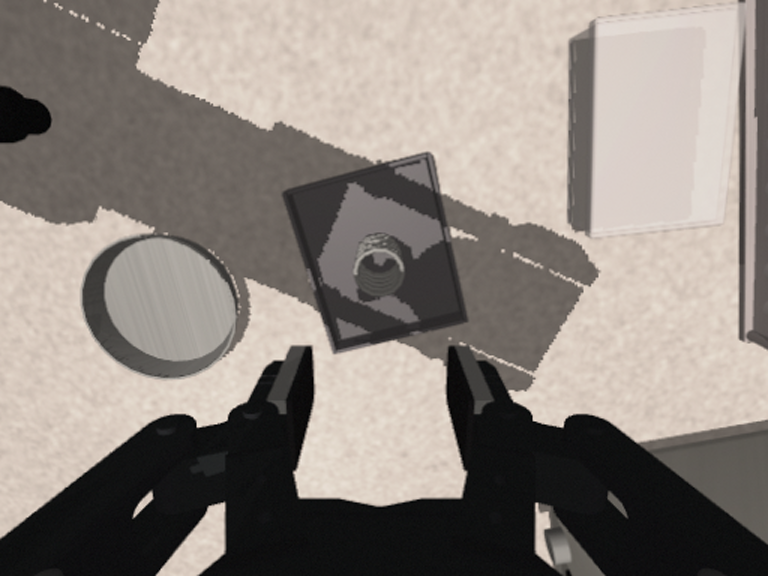

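View pics/s28b.png

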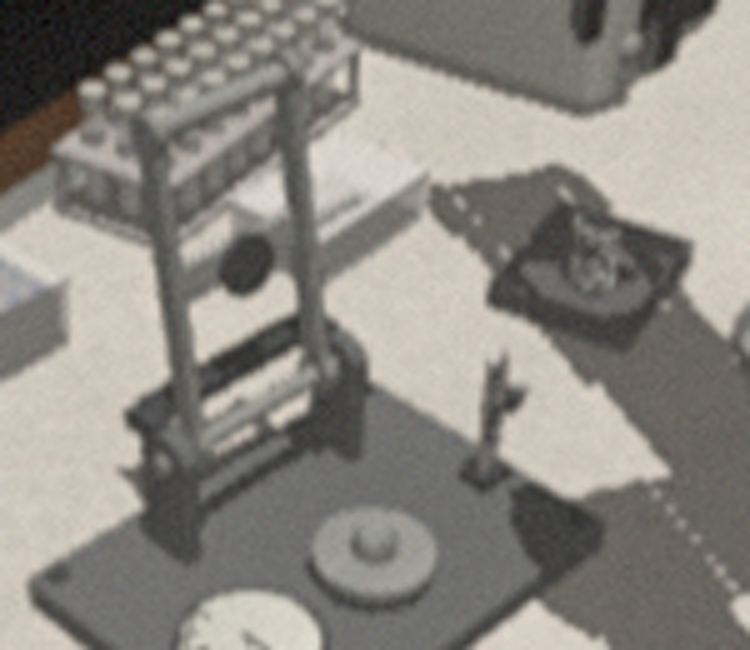

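Run:
```python
from h import *
print(manip.sign_off()); stat()
```

```text
the job is handed in; nothing more can be done
None
the job is handed in; nothing more can be done
```

The spring tested good and now stands upright in the rectangular tray. I handed the job in at about 35 s.

**Test:** I stood the spring on the stud and drew the lever down in small steps until the dial read 20 N. I held it there about 1.9 s; every reading I took was 20 N or below.

**Verdict:** at 20 N the lever lay level, with its arm tops at a constant 92.5 mm, which puts the pointer at about 84 mm. The index clamp's highest part measured 78–79 mm and its prongs about 72 mm. So the pointer stood at least 5 mm above the index, whichever edge counts.

**Last checks:**
- **Lever:** back at rest, with its bar measured in the same place as before the test.
- **Dial:** at 0.
- **Spring:** in the middle of the tray, its top about 53 mm above the bench as measured (expected about 51 mm).
- **Bystanders:** nothing else was touched as far as I could see, though I did not re-measure each item.

**What disagreed or was not seen:**
- **Fingertips:** they measured about 22 mm above the reported TCP, not the stated 17 mm below. My first close on the spring was therefore too high and met nothing. After that I used the measured offset.
- **Easing the lever back:** partway up, sideways force on the hand rose to about 21 N because the bar had shifted slightly in the grip. I corrected the path and kept hold throughout.
- **Pointer tip:** I could not see it clearly in any camera, so its height comes from the lever's position.

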